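Get the reed wax melting

TASK

Get the reed wax melting: turn the square steel pot, which stands upside down on the mat, mouth-up and stand it on the hot plate with its whole base on the round iron plate, without dropping or throwing it. Then put the bar of wax into the pot, and last turn the knob on the hot plate's sloping front clockwise as far as it goes. Leave the jar, the reed block and the screwdriver where they are.

Things in the scene. Friction and masses are not known exactly. Their poses are not given: they have to be found in the camera images.
- pot: The square steel wax pot, empty: 62 x 62 mm outside, 80 mm high, straight flat walls 3 mm thick with the four upright corners cut off by 10 mm, floor 3 mm thick, open at one end with a thin rolled rim, about 0.22 kg. Its flat walls let it lie still on its side. Origin: centre of the outside of its base. z points from the base to the open mouth (so downwards at the start); x and y are square to the walls.
- wax: The bar of yellow-brown beeswax, hard and solid: 32 x 32 mm, 105 mm long, about 0.1 kg, standing on its end on the mat. Origin: centre of its underside; z along the bar, up; x and y square to its sides.
- wax_center (a point): The middle of the wax bar, 52.5 mm from either end.
- mat: The flat black rubber bench mat, fixed, 260 (x) x 320 (y) mm and 4 mm thick, on which the pot and the wax bar stand. Origin: centre of its underside, on the bench.
- hotplate: The electric hot plate, fixed to the bench: grey steel case 180 mm wide (y) and about 240 mm deep (x), flat top 68 mm high with a round dark iron plate on it, and along its front (-x) a console that slopes 35 degrees from the horizontal, falling towards -x. Origin: on the bench surface under the case; the case reaches from x = -115 to +125 mm. x points from the front to the back, z up.
- plate_top (a point): Centre of the top of the round iron plate, 150 mm in diameter, 78 mm above the bench; 40 mm behind the hot plate's origin. The pot must stand on it.
- knob_grip (a point): On the axis of the black knob in the middle of the sloping console, 20 mm out from the console's face: in the middle of the knob's bar grip, which is 14 mm thick (y), 42 mm long (x) and stands from 6 to 30 mm above the face on a round skirt of 23 mm radius. z points out along the knob's axis, square to the slope; x lies along the bar, y across it; the frame turns with the knob.
- knob (a joint): Turn of the knob in rad: 0 is off (the bar lies straight up and down the slope), growing as it is turned clockwise seen from in front of the console, to its stop at 1.57 (fully on, bar level across the slope). It has light friction (0.04 N m) and stays where it is left.
- jar: Bystander: closed amber jar, 62 mm in diameter, 85 mm high; origin at the centre of its underside, z up.
- reed_block: Bystander: wooden accordion reed block with metal reed plates, 168 mm long (y), 44 mm wide, 46 mm high; origin at the centre of its underside, z up.
- screwdriver: Bystander: wooden-handled screwdriver, 200 mm long, lying flat; origin under its middle, x along it (handle to -x).
Not all that is in view belongs to the job. What is shaped like the wax but blue or green is not meant.

How it is judged:
By the outcome, as a careful person would: the job done as asked, in the order asked, and still so for the second after the job is handed in, with the robot touching nothing.
It also fails if it takes over 72 s, if anything falls off the work surface, if the arm or the gripper's body presses on something with over 40 N, if the wrist force passes 120 N, or if a joint passes its speed limit or range.

ROBOT

A 7-joint arm with a two-finger parallel gripper is mounted at the origin on the work surface. World frame = base frame: x ahead of the robot, y to its left, z up, the work surface at z = 0. Lengths are in m, angles in rad, forces in N, time in s.
With the tool pointing down it reaches from about 0.425 to 0.825 m from the base axis. Payload 3.6 kg.
Tool frame: the origin (TCP) lies at the very end of the fingers, on their centre line; the grasp point (between the pads) lies 19 mm behind it; z points along the fingers, y is the line along which they close (so a half turn about z gives the same grasp; the last joint's range is limited). The gripper opens to 85 mm and grips with 20 to 120 N. Pads are 22 mm wide; open, the fingers measure 114 mm over their backs; the gripper's body (76 mm by 85 mm) begins 54 mm behind the grasp point. The pads swing forward as they close: fully open they stand 13 mm farther back than shut.
Start: joints at [-1.341, 0.615, -0.013, 1.423, 0.008, 1.103, -0.04], TCP at [0.165, 0.629, 0.231] pointing down, gripper open.
Joint ranges: [-3.12, 3.12], [-0.3, 2.06], [-1.34, 1.32], [0.26, 2.42], [-1.36, 4.5], [0.01, 1.98], [-2.84, 2.84]. Speed limits (rad/s): [2.79, 2.79, 3.14, 3.14, 3.14, 3.14, 3.14].

INTERFACE

Orientations are given as a unit quaternion [w, x, y, z].
In Python, from cell import r gives the robot as it stands. The module is installed in compiled form; this text tells all that it offers.
- The arm moves only by the shell command python3 -m inch 'ROWS' [OPENING] [FORCE]. ROWS is JSON, a list of rows, each a list of 6 numbers: the shift along the tool's x, y, z each as a share of 0.2 m, from -1 to 1, then the turn, a rotation vector about the tool's x, y, z each as a share of pi rad, from -1 to 1. In form: [[tx, ty, tz, ax, ay, az], ...]. A call has 1 to 8 rows; each row is the pose to reach, as a shift and turn from the pose commanded when the call began, along the tool's axes at that moment, turning the shorter way round; what a row does not reach only later rows make up. A row lasts 1/8 s, in which the tool goes at most 62.5 mm and 10.7 degrees, less where a joint would pass 70% of its speed; a pose out of reach is approached as far as the arm can. A call with a number of a shift or a turn outside -1 to 1 is refused whole. A call with a gripper value outside its range is refused whole. OPENING is the gripper's target within -1 to 1 (fully open at 1, half-way at 0, shut at -1), set as the call begins (- or left out, the last holds). The fingers move at their own pace and stop on an object; FORCE is the grip in N (left out, the last holds). Time passes only in rows, so rows that repeat a pose let the fingers close. It gives the time, the measured TCP pose, the force, the opening and the grip force at its end, in the units of the state.
- r.state(): the state, without advancing time (a new reading comes with each control period).
- r.camera(name): name is "scene" or "top" or "wrist"; returns the picture (384x512x3 uint8, red, green, blue); there is no depth.
- r.camera_model(name): a dict with "vfov" (degrees; the focal length in pixels is half the picture's height over the tangent of half this angle, whatever the lens; pixels are square), "cx", "cy" (the principal point, pixels), "rvec" (rotation vector, rad) and "tvec" (3), from world to camera coordinates, as OpenCV has them. Camera axes: x right, y down, z forward; pixel columns grow to the right and rows downward; lengths in m; the calibration is good to about 2 mm. A picture is of the moment at which its call begins: read the wrist's pose just before it. camera_model takes no time and is no camera call; for the wrist camera it gives the pose at the moment of the call.
- r.close_job(): hands the job in; it is judged then, once.
Trained networks look in the newest picture that a camera, given by its name, has taken for a name from the list of things; names that differ only in an ending like _2 or _b are one class to them, and where a whole thing is asked for, a point or a joint stands for the part that bears it (a point fixed in the world has none). Each returns a list of dicts, best first, with "conf" (0 to 1); they miss things now and then, are a little off and sometimes report something else, mostly with a low value. They report only what shows in the picture. A call takes as long as a camera call. They do not tell look-alikes from the thing itself.
- r.find_in(camera, query): "rect" ([centre column, centre row, width, height] in pixels, round what is visible of it).
- r.tip_of(camera, query): "position" ([column, row] in pixels: a listed point, or the origin of a listed thing).
The state is a dict: "clock": time; "joint_positions": joint angles; "qvel": joint speeds; "tau": joint torques, N m; "tcp_pos": TCP position; "ee_rot": TCP orientation; "wrist_force": force on the tool from outside, world axes, zero at the start; "wrist_torque": the same for the moment, N m; "finger_gap": finger opening in m; "finger_force": force on a finger pad.
Only numpy, scipy, OpenCV 4.12 (cv2) and the standard library are available. Lean on these libraries where they do the work, as an engineer would, in place of code of your own. Each camera call takes 0.05 s, during which the arm holds its last target. There are 200 camera calls.

## Working session

There is one attempt and no reset: what is moved stays moved. The work goes in short steps, Python scripts to look and compute and a shell command to move; the robot and the scene stay as the last step left them, time stands still between calls to the robot, and variables do not carry over. Pictures are saved under pics/ and viewed, at most 14 in all, crops included, and the job is handed in when it is done.

```bash
mkdir -p pics; cat > h.py <<'E'
import numpy as np, cv2
from scipy.spatial.transform import Rotation as R
from cell import r
def cam(n):
    m=r.camera_model(n); f=192/np.tan(np.radians(m['vfov'])/2)
    K=np.array([[f,0,m['cx']],[0,f,m['cy']],[0,0,1]]); return m,K
def ray(n,px,z,m=None):
    m,K=m or cam(n); Rm=cv2.Rodrigues(np.array(m['rvec'],float))[0]; t=np.array(m['tvec'],float)
    o=-Rm.T@t; d=Rm.T@np.linalg.inv(K)@np.array([px[0],px[1],1]); return o+d*(z-o[2])/d[2]
def proj(n,P,m=None):
    m,K=m or cam(n); return cv2.projectPoints(np.array(P,float).reshape(-1,3),np.array(m['rvec'],float),np.array(m['tvec'],float),K,None)[0].reshape(-1,2)
def tri(ps):
    A=[];b=[]
    for n,px in ps:
        m,K=cam(n);P=np.c_[cv2.Rodrigues(np.array(m['rvec'],float))[0],np.array(m['tvec'],float)];P=K@P
        for i in (0,1):
            v=P[i]-px[i]*P[2];A.append(v[:3]);b.append(-v[3])
    return np.linalg.lstsq(np.array(A),np.array(b),rcond=None)[0]
def save(n,f,crop=None,s=1):
    im=r.camera(n)[:,:,::-1]
    if crop: im=im[crop[1]:crop[3],crop[0]:crop[2]]
    im=cv2.resize(im,None,fx=s,fy=s,interpolation=cv2.INTER_CUBIC);cv2.imwrite('pics/'+f,im)
E
python3 - <<'E'
from h import *
a=r.camera('scene');b=r.camera('top')
cv2.imwrite('pics/a.png',np.vstack([a,b])[:,:,::-1][:, :])
cv2.imwrite('pics/a.png',cv2.resize(np.hstack([a,b])[:,:,::-1],(800,300),interpolation=cv2.INTER_AREA))
cv2.imwrite('pics/top.png',cv2.resize(b[:,:,::-1],(800,600)))
np.set_printoptions(precision=3,suppress=True)
for q in ['pot','wax','wax_center','mat','hotplate','plate_top','knob_grip','jar','reed_block','screwdriver']:
    T={}
    for c in('scene','top'):
        l=r.tip_of(c,q); T[c]=[(np.round(d['position']).tolist(),round(d['conf'],2)) for d in l[:4]]
    print(q,T, tri([(c,r_[0][0]) for c,r_ in T.items()]) if all(T.values()) else '')
s=r.state();print(s['clock'],s['tcp_pos'],s['ee_rot'],s['finger_gap'])
E
```

```text
pot {'scene': [([284.0, 181.0], 0.95)], 'top': [([227.0, 190.0], 0.83), ([366.0, 187.0], 0.36), ([206.0, 196.0], 0.29)]} [0.568 0.132 0.088]
wax {'scene': [([412.0, 226.0], 0.87), ([414.0, 264.0], 0.7), ([342.0, 198.0], 0.65), ([409.0, 193.0], 0.65)], 'top': [([126.0, 165.0], 0.86), ([118.0, 202.0], 0.75), ([177.0, 197.0], 0.71), ([131.0, 136.0], 0.71)]} [0.655 0.431 0.015]
wax_center {'scene': [([420.0, 254.0], 0.98), ([415.0, 183.0], 0.7), ([345.0, 186.0], 0.66), ([418.0, 219.0], 0.6)], 'top': [([126.0, 133.0], 0.91), ([116.0, 199.0], 0.7), ([118.0, 160.0], 0.67), ([175.0, 192.0], 0.56)]} [0.741 0.424 0.041]
mat {'scene': [([312.0, 195.0], 0.96)], 'top': [([205.0, 196.0], 0.71)]} [0.564 0.202 0.019]
hotplate {'scene': [([121.0, 207.0], 0.64), ([136.0, 209.0], 0.58), ([261.0, 285.0], 0.22)], 'top': [([366.0, 189.0], 0.56)]} [ 0.586 -0.261  0.011]
plate_top {'scene': [([119.0, 206.0], 0.66), ([137.0, 166.0], 0.49)], 'top': [([375.0, 167.0], 0.67)]} [ 0.629 -0.255  0.083]
knob_grip {'scene': [([137.0, 167.0], 0.52)], 'top': [([370.0, 218.0], 0.51)]} [ 0.496 -0.241  0.058]
jar {'scene': [([230.0, 260.0], 0.6)], 'top': [([276.0, 137.0], 0.75), ([253.0, 123.0], 0.64)]} [0.735 0.    0.012]
reed_block {'scene': [([241.0, 141.0], 0.83)], 'top': [([273.0, 262.0], 0.97)]} [0.383 0.018 0.023]
screwdriver {'scene': [([262.0, 287.0], 0.96), ([310.0, 195.0], 0.53), ([286.0, 181.0], 0.38)], 'top': [([252.0, 122.0], 0.57)]} [ 0.79   0.071 -0.016]
1.1 [0.165 0.629 0.231] [-0.     0.128  0.992 -0.   ] 0.08507939997850723
```

View pics/a.png

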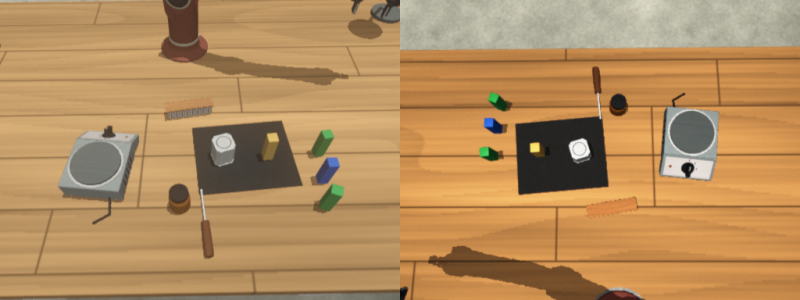

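View pics/top.png

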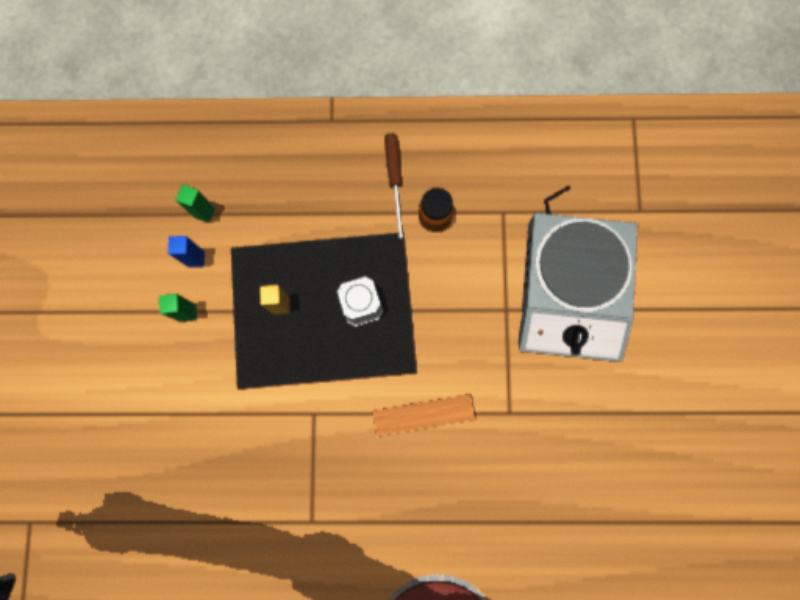

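The bars: green at scene (414,183), (409,265), blue at (418,219), and a yellow-brown one at (345,186), which is top view (175,192). Only the last is beeswax-coloured and stands on the mat, so that is the wax. I'll confirm it with a crop and measure the yaws.

```bash
python3 - <<'E'
from h import *
np.set_printoptions(precision=3,suppress=True)
im=r.camera('top'); hsv=cv2.cvtColor(im,cv2.COLOR_RGB2HSV)
c=cv2.resize(im[130:250,140:410],None,fx=2.9,fy=2.9,interpolation=cv2.INTER_CUBIC)[:,:,::-1]
cv2.imwrite('pics/c.png',c)
def rect(mask,z,nm):
    cs=max(cv2.findContours(mask.astype(np.uint8),0,1)[0],key=cv2.contourArea)
    w=np.array([ray('top',p[0],z)[:2] for p in cs],np.float32)
    print(nm,cv2.minAreaRect(w),len(cs))
yel=(hsv[:,:,0]>15)&(hsv[:,:,0]<35)&(hsv[:,:,1]>110)&(hsv[:,:,2]>190); yel[:, :160]=0;yel[:,185:]=0;yel[:175]=0;yel[205:]=0
rect(yel,.109,'wax')
wh=(im.min(2)>190); wh[:,:210]=0;wh[:,250:]=0;wh[:170]=0;wh[215:]=0
rect(wh,.084,'pot')
print('pot',ray('top',(358*.64,297*.64),.084),'wax',tri([('scene',(345,186)),('top',(175,192))]))
bl,br=[ray('top',np.array(p)*.64,.068) for p in((533,213),(637,222))]
print('back corners',bl,br,np.linalg.norm(bl-br))
print('plate',ray('top',(375,167),.078),ray('scene',(121,207),.078),'knob',ray('top',(370,218),.06), 'plate circ',ray('top',np.array((584,264))*.64,.078))
print('bar top',ray('top',np.array((575,333))*.64,.065))
E
```

```text
wax ((0.5692088007926941, 0.2758098542690277), (0.029358524829149246, 0.02846395969390869), 1.6201738119125366) 41
pot ((0.5681695342063904, 0.1312112957239151), (0.06095845252275467, 0.06117624416947365), 17.06570816040039) 75
pot [0.569 0.132 0.084] wax [0.568 0.277 0.063]
back corners [ 0.718 -0.171  0.068] [ 0.7   -0.349  0.068] 0.17932155804771174
plate [ 0.63  -0.255  0.078] [ 0.628 -0.254  0.078] knob [ 0.496 -0.239  0.06 ] plate circ [ 0.624 -0.251  0.078]
bar top [ 0.508 -0.233  0.065]
```

View pics/c.png

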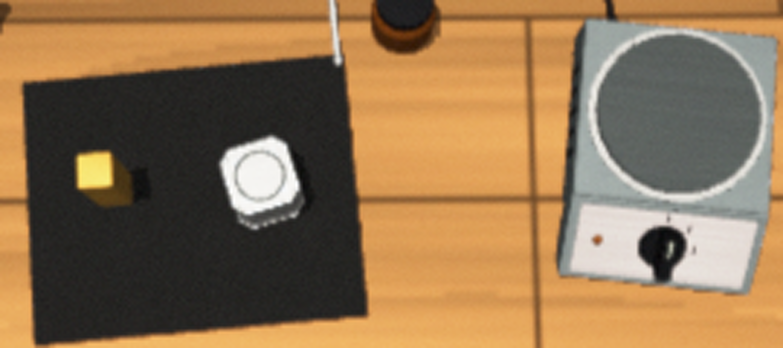

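The crop shows the wax bar at crop (97,175) and the inverted pot at (260,178). The hot plate's knob is at (662,250), with its bar pointing down the slope. The pot is at (0.568, 0.131) with yaw 17°, the wax at (0.569, 0.276), and the plate centre at (0.627, -0.253) with hot-plate yaw about -6°.

I'll turn the pot in two tilted grasps of 90° each, laying it on its side in between.

```bash
cat >> h.py <<'E'
def Rt(az,tilt,flip=0):
    a,t=np.radians([az,tilt]);u=np.array([np.cos(a),np.sin(a),0]);z=np.sin(t)*u-np.array([0,0,np.cos(t)]);y=np.array([-u[1],u[0],0])*(-1 if flip else 1)
    return np.c_[np.cross(y,z),y,z]
def go(g,az,tilt,back=0,off=.019,flip=0,Rm=None):
    "grasp point g, tool azimuth, tilt (+ = pointing outward); back = retreat along the tool"
    s=r.state();q=np.array(s['ee_rot']);R0=R.from_quat(q[[1,2,3,0]]).as_matrix()
    R1=Rt(az,tilt,flip) if Rm is None else Rm; p=np.array(g)+(off-back)*R1[:,2]
    d=R0.T@(p-np.array(s['tcp_pos']));w=R.from_matrix(R0.T@R1).as_rotvec()
    print('TCP goal',np.round(p,3),'row',np.round(np.r_[d/.2,w/np.pi],3),'deg %.0f dist %.3f'%(np.degrees(np.linalg.norm(w)),np.linalg.norm(d)))
E
python3 - <<'E'
from h import *
print('via');go([.50,.36,.25],35,0)
go([.568,.131,.046],17,-40,back=.13)
E
```

```text
via
TCP goal [0.5   0.36  0.231] row [-1.961e+00 -8.740e-01  1.000e-03 -0.000e+00 -0.000e+00 -2.760e-01] deg 50 dist 0.429
TCP goal [0.636 0.152 0.131] row [-2.884 -1.707  0.501  0.061  0.216 -0.169] deg 51 dist 0.678
```

```bash
python3 -m inch '[[-1,-0.45,-0.1,0,0,-0.27],[-1,-0.45,-0.1,0,0,-0.27],[-1,-0.45,-0.1,0,0,-0.27],[-1,-0.45,-0.1,0,0,-0.27],[-1,-0.45,-0.1,0,0,-0.27]]' 1 30
python3 - <<'E'
from h import *
print(np.round(r.state()['joint_positions'],2))
go([.568,.131,.046],17,-40,back=.19)
E
```

```text
clock: 1.78
tcp_pos: [0.3403, 0.4877, 0.2517]
ee_rot: [0.001, -0.289, 0.957, -0.001]
wrist_force: [-0.6, 0.4, -0.4]
finger_gap: 0.0853
finger_force: 0.0
[-0.86  0.52 -0.23  1.56  0.13  1.08  1.04]
TCP goal [0.673 0.163 0.177] row [-0.486 -2.272  0.38  -0.033  0.221  0.088] deg 43 dist 0.471
```

```bash
python3 -m inch '[[-0.2,-1,0,0,0,0.05],[-0.2,-1,0,0,0,0.09],[-0.2,-1,0,0,0.06,0.09],[-0.2,-1,0,-0.02,0.1,0.09]]'
python3 - <<'E'
from h import *
print(np.round(r.state()['joint_positions'],2))
go([.568,.131,.046],17,-40,back=.19)
E
```

```text
clock: 2.28
tcp_pos: [0.4839, 0.3434, 0.2514]
ee_rot: [-0.159, -0.147, 0.976, -0.016]
wrist_force: [-0.3, 1.2, -0.2]
finger_gap: 0.0854
finger_force: 0.0
[-0.51  0.67 -0.16  1.3  -0.02  1.47  1.22]
TCP goal [0.673 0.163 0.177] row [-0.719 -1.144  0.134  0.004  0.12   0.003] deg 22 dist 0.272
```

```bash
python3 -m inch '[[-0.7,-1,0,0,0.12,0],[-0.7,-1,0.13,0,0.12,0],[-0.7,-1,0.13,0,0.12,0],[-0.7,-1,0.13,0,0.12,0],[-0.7,-1,0.13,0,0.12,0],[-0.7,-1,0.13,0,0.12,0]]'
python3 - <<'E'
from h import *
print(np.round(r.state()['joint_positions'],2))
go([.568,.131,.046],17,-40,back=.08)
m=cam('wrist'); save('wrist','w1.png',s=1.2)
print(proj('wrist',[[.568,.131,.084]],m), r.tip_of('wrist','pot'), ray('wrist',r.tip_of('wrist','pot')[0]['position'],.084,m))
E
```

```text
clock: 3.02
tcp_pos: [0.6514, 0.1923, 0.1855]
ee_rot: [-0.294, -0.143, 0.944, -0.036]
wrist_force: [0.5, 0.5, 1.1]
finger_gap: 0.0857
finger_force: 0.0
[-0.4   1.1   0.32  0.69 -0.24  1.98  1.69]
TCP goal [0.605 0.142 0.093] row [-0.02  -0.179  0.546  0.004  0.031  0.003] deg 6 dist 0.115
[[213.15511494 153.53236665]] [{'position': [211.8, 155.1], 'conf': 0.96}] [0.56988756 0.13030726 0.084     ]
```

View pics/w1.png

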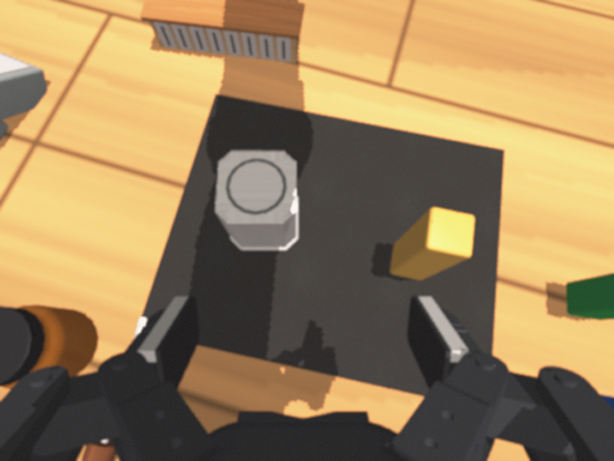

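The wrist view shows the pot at (258,185) in the enlarged picture, squared up with the tool, and it agrees with the measured position. Joint 6 is at its limit at about 34° tilt, so I'll use 33°.

```bash
python3 - <<'E'
from h import *
go([.569,.1305,.048],17,-33,back=.08)
go([.569,.1305,.048],17,-33,back=0)
E
```

```text
TCP goal [0.601 0.14  0.099] row [ 0.018 -0.195  0.533  0.005 -0.008  0.004] deg 2 dist 0.114
TCP goal [0.559 0.127 0.032] row [ 0.007 -0.201  0.933  0.005 -0.008  0.004] deg 2 dist 0.191
```

```bash
python3 -m inch '[[0.02,-0.195,0.3,0.005,-0.01,0.004],[0.02,-0.195,0.5,0.005,-0.01,0.004],[0.02,-0.195,0.5,0.005,-0.01,0.004]]'
python3 - <<'E'
from h import *
print(np.round(r.state()['joint_positions'],2))
go([.569,.1305,.048],17,-33,back=0)
E
```

```text
clock: 3.55
tcp_pos: [0.5993, 0.1394, 0.1024]
ee_rot: [-0.284, -0.14, 0.948, -0.041]
wrist_force: [0.9, 0.5, -0.5]
finger_gap: 0.0857
finger_force: 0.0
[-0.41  1.03  0.33  1.12 -0.2   1.62  1.77]
TCP goal [0.559 0.127 0.032] row [-0.018  0.     0.409  0.001 -0.002 -0.001] deg 0 dist 0.082
```

```bash
python3 -m inch '[[-0.02,0,0.2,0,0,0],[-0.02,0,0.4,0,0,0],[-0.02,0,0.41,0,0,0],[-0.02,0,0.41,0,0,0]]' 
python3 -m inch '[[0,0,0,0,0,0],[0,0,0,0,0,0],[0,0,0,0,0,0],[0,0,0,0,0,0],[0,0,0,0,0,0]]' -1 40
python3 - <<'E'
from h import *
print(np.round(r.state()['joint_positions'],2))
go([.569,.1305,.048],17,-33,back=0)
E
```

```text
clock: 4.05
tcp_pos: [0.5679, 0.129, 0.0352]
ee_rot: [-0.276, -0.142, 0.95, -0.042]
wrist_force: [0.2, 0.8, -0.2]
finger_gap: 0.0854
finger_force: 0.0
clock: 4.68
tcp_pos: [0.5676, 0.1286, 0.0353]
ee_rot: [-0.276, -0.141, 0.95, -0.042]
wrist_force: [3.6, 2.0, 5.6]
finger_gap: 0.0617
finger_force: 43.6
[-0.42  1.04  0.32  1.29 -0.21  1.41  1.79]
TCP goal [0.559 0.127 0.032] row [ 0.027  0.007  0.036 -0.     0.003 -0.001] deg 1 dist 0.009
```

```bash
cat >> h.py <<'E'
def tool():
    s=r.state();q=np.array(s['ee_rot']);return R.from_quat(q[[1,2,3,0]]).as_matrix(),np.array(s['tcp_pos'])
def goc(c,o,az,tilt,Rm=None):
    "put the point held at o (tool frame) to c"
    R1=Rt(az,tilt) if Rm is None else Rm; go(np.array(c)-R1@np.array(o),az,tilt,off=0,Rm=R1)
E
python3 - <<'E'
from h import *
R0,p=tool();o=R0.T@(np.array([.569,.1305,.044])-p);print('offset',o.round(4))
print(R0.T@[0,0,.1]/.2)
goc([.565,.1305,.135],o,17,15);goc([.565,.1305,.135],o,17,57)
E
```

```text
offset [ 0.0031  0.0014 -0.0084]
[ 0.26774296 -0.00059902 -0.42227166]
TCP goal [0.57  0.131 0.128] row [ 0.234  0.005 -0.399 -0.    -0.263 -0.   ] deg 47 dist 0.092
TCP goal [0.574 0.132 0.133] row [ 0.233  0.005 -0.431 -0.001 -0.497 -0.   ] deg 89 dist 0.098
```

```bash
python3 -m inch '[[0.12,0,-0.2,0,0,0],[0.24,0.005,-0.42,0,0,0],[0.24,0.005,-0.43,0,-0.06,0],[0.24,0.005,-0.43,0,-0.12,0],[0.24,0.005,-0.43,0,-0.18,0],[0.24,0.005,-0.43,0,-0.24,0],[0.24,0.005,-0.43,0,-0.3,0],[0.24,0.005,-0.43,0,-0.36,0]]'
python3 - <<'E'
from h import *
print(np.round(r.state()['joint_positions'],2))
o=[.0031,.0014,-.0084]
goc([.565,.1305,.075],o,17,57.3)
E
```

```text
clock: 5.68
tcp_pos: [0.5729, 0.1414, 0.1367]
ee_rot: [0.206, -0.149, 0.966, 0.048]
wrist_force: [0.4, 1.5, -1.3]
finger_gap: 0.0618
finger_force: 43.9
[-0.31  0.52  0.08  2.08 -0.68  0.15  2.29]
TCP goal [0.574 0.132 0.073] row [ 0.14  -0.057  0.284  0.011 -0.183 -0.003] deg 33 dist 0.064
```

```bash
cat >> h.py <<'E'
def Rw(az,out,right):
    a=np.radians(az);u=np.array([np.cos(a),np.sin(a),0]);rt=np.array([u[1],-u[0],0])
    d=out*u+right*rt
    return R.from_rotvec(np.radians(np.cross([0,0,-1],d))).as_matrix()@Rt(az,0)
def path(c,o,az,ways):
    for w in ways: goc(c,o,az,0,Rm=Rw(az,*w))
E
python3 - <<'E'
from h import *
o=[.0031,.0014,-.0084]
path([.565,.1305,.13],o,17,[(14,8),(8,16),(6,25),(12,33),(21,34),(30,32),(38,28),(45,20),(51,10),(57.3,0)])
E
```

```text
TCP goal [0.571 0.13  0.123] row [ 0.055 -0.055  0.049  0.054  0.058 -0.008] deg 14 dist 0.018
TCP goal [0.57  0.128 0.123] row [ 0.059 -0.06   0.048  0.098  0.091 -0.017] deg 24 dist 0.019
TCP goal [0.57  0.127 0.123] row [ 0.059 -0.066  0.045  0.147  0.101 -0.027] deg 32 dist 0.020
TCP goal [0.571 0.127 0.124] row [ 0.053 -0.07   0.041  0.19   0.066 -0.037] deg 37 dist 0.019
TCP goal [0.572 0.127 0.125] row [ 0.047 -0.069  0.039  0.195  0.016 -0.039] deg 36 dist 0.018
TCP goal [0.573 0.128 0.126] row [ 0.041 -0.067  0.037  0.183 -0.034 -0.037] deg 34 dist 0.017
TCP goal [0.573 0.128 0.127] row [ 0.037 -0.064  0.036  0.161 -0.078 -0.033] deg 33 dist 0.016
TCP goal [0.574 0.129 0.127] row [ 0.033 -0.059  0.036  0.118 -0.116 -0.024] deg 30 dist 0.015
TCP goal [0.574 0.131 0.127] row [ 0.03  -0.054  0.036  0.064 -0.148 -0.013] deg 29 dist 0.014
TCP goal [0.574 0.132 0.128] row [ 0.027 -0.049  0.034  0.011 -0.183 -0.003] deg 33 dist 0.013
```

```bash
python3 -m inch '[[0.055,-0.055,0.05,0.054,0.058,-0.008],[0.06,-0.06,0.05,0.1,0.09,-0.017],[0.06,-0.065,0.045,0.147,0.1,-0.027],[0.05,-0.07,0.04,0.19,0.066,-0.037],[0.05,-0.07,0.04,0.19,0.066,-0.037],[0.05,-0.07,0.04,0.195,0.016,-0.04],[0.04,-0.07,0.04,0.183,-0.034,-0.037],[0.04,-0.07,0.04,0.183,-0.034,-0.037]]'
python3 - <<'E'
from h import *
print(np.round(r.state()['joint_positions'],2))
o=[.0031,.0014,-.0084]
path([.565,.1305,.12],o,17,[(30,32),(38,28),(45,20),(51,10),(57.3,0)])
goc([.565,.1305,.036],o,17,57.3)
E
```

```text
clock: 6.68
tcp_pos: [0.5769, 0.1336, 0.1307]
ee_rot: [0.285, -0.134, 0.92, -0.234]
wrist_force: [0.2, -0.2, -2.1]
finger_gap: 0.0613
finger_force: 44.1
[-1.18  0.86  0.97  2.14 -0.92  0.02  2.21]
TCP goal [0.573 0.128 0.116] row [ 0.062  0.014  0.051 -0.001 -0.005 -0.   ] deg 1 dist 0.016
TCP goal [0.573 0.128 0.117] row [ 0.057  0.015  0.049 -0.019 -0.047  0.017] deg 10 dist 0.015
TCP goal [0.574 0.129 0.117] row [ 0.053  0.018  0.047 -0.059 -0.083  0.038] deg 20 dist 0.015
TCP goal [0.574 0.131 0.117] row [ 0.049  0.022  0.044 -0.109 -0.114  0.06 ] deg 30 dist 0.014
TCP goal [0.574 0.132 0.118] row [ 0.045  0.026  0.04  -0.157 -0.149  0.084] deg 42 dist 0.013
TCP goal [0.574 0.132 0.034] row [ 0.239  0.238  0.346 -0.157 -0.149  0.084] deg 42 dist 0.097
```

```bash
cat > fk.py <<'E'
import numpy as np, itertools
from scipy.spatial.transform import Rotation as R
from scipy.optimize import least_squares
def rots(q,s):
    out=[];M=np.eye(3)
    for i,a in enumerate(q):
        M=M@R.from_euler('z' if i%2==0 else 'y',s[i]*a).as_matrix();out.append(M)
    return out
S=[-1,1,-1,1,-1,1,-1]
E
python3 - <<'E'
from fk import *
from h import tool,r
D=[([-1.341,.615,-.013,1.423,.008,1.103,-.04],[.165,.629,.231],[0,.128,.992,0]),
([-.86,.52,-.23,1.56,.13,1.08,1.04],[.3403,.4877,.2517],[.001,-.289,.957,-.001]),
([-.51,.67,-.16,1.3,-.02,1.47,1.22],[.4839,.3434,.2514],[-.159,-.147,.976,-.016]),
([-.4,1.1,.32,.69,-.24,1.98,1.69],[.6514,.1923,.1855],[-.294,-.143,.944,-.036]),
([-.31,.52,.08,2.08,-.68,.15,2.29],[.5729,.1414,.1367],[.206,-.149,.966,.048])]
D.append((r.state()['joint_positions'],r.state()['tcp_pos'],r.state()['ee_rot']))
best=[]
for s in itertools.product([1,-1],repeat=4):
    sg=[s[0],1,s[1],1,s[2],1,s[3]]
    Ts=[];A=[];b=[]
    for q,p,w in D:
        Ro=rots(q,sg);Q=R.from_quat(np.array(w)[[1,2,3,0]]).as_matrix()
        Ts.append(Ro[6].T@Q)
        A.append(np.c_[[0,0,1],Ro[1][:,2],Ro[3][:,2],Ro[5][:,2],Ro[1][:,0],Ro[3][:,0],Ro[5][:,0]]);b.append(p)
    dev=max(np.degrees(np.linalg.norm(R.from_matrix(Ts[0].T@T).as_rotvec())) for T in Ts)
    x,res,_,_=np.linalg.lstsq(np.vstack(A),np.hstack(b),rcond=None)
    best.append((dev,sg,x.round(3),np.abs(np.vstack(A)@x-np.hstack(b)).max(),Ts[0].round(2).tolist()))
for z in sorted(best,key=lambda t:t[0])[:2]:print(z)
E
```

```text
(np.float64(0.5197796456098889), [-1, 1, -1, 1, -1, 1, -1], array([ 0.235,  0.53 ,  0.368,  0.294, -0.015, -0.018, -0.02 ]), np.float64(0.022280938383945736), [[-0.0, -1.0, 0.0], [1.0, -0.0, -0.0], [0.0, 0.0, 1.0]])
(np.float64(96.85238459464895), [1, 1, 1, 1, 1, 1, 1], array([-1.285,  0.744, -0.019,  0.144, -1.048, -0.507, -0.221]), np.float64(0.6349471031912955), [[0.49, 0.87, 0.0], [-0.87, 0.49, 0.0], [0.0, -0.0, 1.0]])
```

```bash
python3 - <<'E'
from h import *
o=[.0031,.0014,-.0084]
path([.565,.1305,.14],o,17,[(24,24),(18,16),(12,8),(6,2),(-4,0),(-10,0)])
E
```

```text
TCP goal [0.572 0.128 0.135] row [ 0.02  -0.031 -0.02  -0.045  0.028  0.002] deg 10 dist 0.008
TCP goal [0.571 0.129 0.134] row [ 0.025 -0.025 -0.019 -0.089  0.062  0.003] deg 20 dist 0.008
TCP goal [0.57  0.129 0.133] row [ 0.03  -0.019 -0.02  -0.133  0.096  0.005] deg 30 dist 0.008
TCP goal [0.569 0.13  0.132] row [ 0.034 -0.014 -0.021 -0.166  0.129  0.005] deg 38 dist 0.009
TCP goal [0.568 0.13  0.131] row [ 0.042 -0.013 -0.023 -0.179  0.183 -0.008] deg 46 dist 0.010
TCP goal [0.567 0.13  0.131] row [ 0.046 -0.013 -0.024 -0.179  0.216 -0.018] deg 51 dist 0.011
```

```bash
python3 -m inch '[[0.02,-0.03,-0.02,-0.045,0.028,0],[0.025,-0.025,-0.02,-0.09,0.062,0],[0.03,-0.02,-0.02,-0.133,0.096,0.005],[0.034,-0.014,-0.02,-0.166,0.13,0.005],[0.042,-0.013,-0.023,-0.18,0.183,-0.008],[0.046,-0.013,-0.024,-0.18,0.216,-0.018],[0.046,-0.013,-0.024,-0.18,0.216,-0.018]]'
python3 - <<'E'
from h import *
print(np.round(r.state()['joint_positions'],2))
o=[.0031,.0014,-.0084]
path([.565,.1305,.14],o,17,[(-8,8),(-5,16),(-2,24),(2,32),(8,39),(15,44),(23,48),(31,50)])
E
```

```text
clock: 7.55
tcp_pos: [0.5707, 0.1306, 0.1313]
ee_rot: [-0.085, -0.149, 0.985, -0.012]
wrist_force: [0.2, -0.5, -2.3]
finger_gap: 0.0614
finger_force: 44.0
[-0.72  0.86  0.86  1.6  -0.62  1.18  2.18]
TCP goal [0.568 0.129 0.132] row [ 0.018 -0.005  0.002  0.045 -0.01   0.005] deg 8 dist 0.004
TCP goal [0.568 0.128 0.132] row [ 0.016 -0.011 -0.001  0.089 -0.026  0.009] deg 17 dist 0.004
TCP goal [0.569 0.127 0.133] row [ 0.014 -0.016 -0.005  0.133 -0.042  0.013] deg 25 dist 0.004
TCP goal [0.57  0.126 0.134] row [ 0.013 -0.02  -0.01   0.178 -0.064  0.017] deg 34 dist 0.005
TCP goal [0.571 0.126 0.135] row [ 0.01  -0.023 -0.016  0.217 -0.097  0.02 ] deg 43 dist 0.006
TCP goal [0.572 0.126 0.136] row [ 0.007 -0.025 -0.022  0.245 -0.135  0.022] deg 51 dist 0.007
TCP goal [0.572 0.126 0.137] row [ 0.005 -0.025 -0.028  0.268 -0.179  0.024] deg 58 dist 0.008
TCP goal [0.573 0.126 0.138] row [ 0.003 -0.024 -0.034  0.28  -0.223  0.025] deg 65 dist 0.008
```

```bash
cat >> fk.py <<'E'
D=[([-1.341,.615,-.013,1.423,.008,1.103,-.04],[.165,.629,.231]),
([-.86,.52,-.23,1.56,.13,1.08,1.04],[.3403,.4877,.2517]),
([-.51,.67,-.16,1.3,-.02,1.47,1.22],[.4839,.3434,.2514]),
([-.4,1.1,.32,.69,-.24,1.98,1.69],[.6514,.1923,.1855]),
([-.41,1.03,.33,1.12,-.2,1.62,1.77],[.5993,.1394,.1024]),
([-.42,1.04,.32,1.29,-.21,1.41,1.79],[.5676,.1286,.0353]),
([-.31,.52,.08,2.08,-.68,.15,2.29],[.5729,.1414,.1367]),
([-1.18,.86,.97,2.14,-.92,.02,2.21],[.5769,.1336,.1307]),
([-.72,.86,.86,1.6,-.62,1.18,2.18],[.5707,.1306,.1313])]
E
python3 - <<'E'
from fk import *
cols={'H':None,'L1':(1,2),'L2':(3,2),'L3':(5,2),'x0':(0,0),'x2':(2,0),'x3':(3,0),'x4':(4,0),'x5':(5,0),'y1':(1,1),'y3':(3,1),'y5':(5,1)}
def fit(names):
    A=[];b=[]
    for q,p in D:
        Ro=rots(q,S);A.append(np.stack([np.array([0,0,1.]) if n=='H' else Ro[cols[n][0]][:,cols[n][1]] for n in names],1));b.append(p)
    A=np.vstack(A);b=np.hstack(b);x=np.linalg.lstsq(A,b,rcond=None)[0]
    print(dict(zip(names,x.round(3))),'max %.4f rms %.4f'%(abs(A@x-b).max(),np.sqrt(((A@x-b)**2).mean())))
B=['H','L1','L2','L3']
fit(B);fit(B+['x2','x3']);fit(B+['y1','y3','y5']);fit(B+['x4','x5']);fit(B+['x2','x3','x4','x5']);fit(B+['x2','x3','y1','y3','y5'])
E
```

```text
{'H': np.float64(0.274), 'L1': np.float64(0.534), 'L2': np.float64(0.387), 'L3': np.float64(0.303)} max 0.0212 rms 0.0114
{'H': np.float64(0.273), 'L1': np.float64(0.515), 'L2': np.float64(0.368), 'L3': np.float64(0.28), 'x2': np.float64(0.031), 'x3': np.float64(-0.004)} max 0.0230 rms 0.0104
{'H': np.float64(0.255), 'L1': np.float64(0.548), 'L2': np.float64(0.373), 'L3': np.float64(0.303), 'y1': np.float64(-0.013), 'y3': np.float64(-0.01), 'y5': np.float64(0.001)} max 0.0034 rms 0.0018
{'H': np.float64(0.25), 'L1': np.float64(0.524), 'L2': np.float64(0.371), 'L3': np.float64(0.292), 'x4': np.float64(-0.017), 'x5': np.float64(-0.012)} max 0.0214 rms 0.0104
{'H': np.float64(0.247), 'L1': np.float64(0.563), 'L2': np.float64(0.356), 'L3': np.float64(0.297), 'x2': np.float64(0.04), 'x3': np.float64(0.049), 'x4': np.float64(-0.053), 'x5': np.float64(0.027)} max 0.0231 rms 0.0093
{'H': np.float64(0.255), 'L1': np.float64(0.546), 'L2': np.float64(0.372), 'L3': np.float64(0.301), 'x2': np.float64(0.002), 'x3': np.float64(-0.001), 'y1': np.float64(-0.012), 'y3': np.float64(-0.01), 'y5': np.float64(0.0)} max 0.0032 rms 0.0017
```

```bash
cat >> fk.py <<'E'
lo=np.array([-3.12,-.3,-1.34,.26,-1.36,.01,-2.84]);hi=np.array([3.12,2.06,1.32,2.42,4.5,1.98,2.84])
V=np.array([2.79,2.79,3.14,3.14,3.14,3.14,3.14])*.7
TC=np.array([[0,-1,0],[1,0,0],[0,0,1.]])
def fk(q):
    Ro=rots(q,S)
    p=np.array([0,0,.255])+.548*Ro[1][:,2]-.013*Ro[1][:,1]+.373*Ro[3][:,2]-.01*Ro[3][:,1]+.303*Ro[5][:,2]
    return Ro[6]@TC,p
def err(q,Rg,pg):
    M,p=fk(q);return np.r_[pg-p,R.from_matrix(Rg@M.T).as_rotvec()]
def jac(q):
    M,p=fk(q);J=np.zeros((6,7))
    for i in range(7):
        d=np.array(q,float);d[i]+=1e-5;M2,p2=fk(d);J[:,i]=np.r_[(p2-p),R.from_matrix(M2@M.T).as_rotvec()]/1e-5
    return J
def run(q,goals,lam=.03,k0=0.,qn=None,n=5):
    "goals: one (R,p) per row"
    q=np.array(q,float);tr=[]
    for Rg,pg in goals:
        for _ in range(n):
            e=err(q,Rg,pg);a=np.linalg.norm(e[3:]);d=np.linalg.norm(e[:3])
            e[3:]*=min(1,np.radians(10.7)/n/max(a,1e-9));e[:3]*=min(1,.0625/n/max(d,1e-9))
            free=np.ones(7,bool)
            for _ in range(4):
                J=jac(q)[:,free];Jp=J.T@np.linalg.inv(J@J.T+lam**2*np.eye(6));dq=np.zeros(7);dq[free]=Jp@e
                if qn is not None: dq[free]+=(np.eye(free.sum())-Jp@J)@(k0/n*(qn-q)[free])
                dq*=min(1,(V*.125/n/np.maximum(abs(dq),1e-9)).min())
                bad=((q+dq<lo)|(q+dq>hi))&free
                if not bad.any():break
                free&=~bad
            q=np.clip(q+dq,lo,hi)
        tr.append(q.copy())
    return q,tr
E
cat > t.py <<'E'
from fk import *
import sys
np.set_printoptions(precision=2,suppress=True,linewidth=140)
def goals(q,rows):
    M,p=fk(q);return [(M@R.from_rotvec(np.array(w[3:])*np.pi).as_matrix(),p+M@np.array(w[:3])*.2) for w in rows]
m=[(D[5][0],[[0.12,0,-0.2,0,0,0],[0.24,0.005,-0.42,0,0,0]]+[[0.24,0.005,-0.43,0,-.06*i,0] for i in range(1,7)],D[6][0]),
(D[6][0],[[0.055,-0.055,0.05,0.054,0.058,-0.008],[0.06,-0.06,0.05,0.1,0.09,-0.017],[0.06,-0.065,0.045,0.147,0.1,-0.027],[0.05,-0.07,0.04,0.19,0.066,-0.037],[0.05,-0.07,0.04,0.19,0.066,-0.037],[0.05,-0.07,0.04,0.195,0.016,-0.04],[0.04,-0.07,0.04,0.183,-0.034,-0.037],[0.04,-0.07,0.04,0.183,-0.034,-0.037]],D[7][0]),
(D[7][0],[[0.02,-0.03,-0.02,-0.045,0.028,0],[0.025,-0.025,-0.02,-0.09,0.062,0],[0.03,-0.02,-0.02,-0.133,0.096,0.005],[0.034,-0.014,-0.02,-0.166,0.13,0.005],[0.042,-0.013,-0.023,-0.18,0.183,-0.008],[0.046,-0.013,-0.024,-0.18,0.216,-0.018],[0.046,-0.013,-0.024,-0.18,0.216,-0.018]],D[8][0])]
for lam in (.01,.05,.1):
  for k0 in (0,.05):
    print(lam,k0)
    for q,w,t in m: print(run(q,goals(q,w),lam,k0,np.array(D[0][0]))[0],np.array(t))
E
python3 t.py
```

```text
0.01 0
[-0.26  0.51  0.01  2.12 -0.49  0.04  2.1 ] [-0.31  0.52  0.08  2.08 -0.68  0.15  2.29]
[-1.19  0.88  0.99  2.13 -0.78  0.05  2.08] [-1.18  0.86  0.97  2.14 -0.92  0.02  2.21]
[-0.73  0.85  0.86  1.6  -0.62  1.18  2.18] [-0.72  0.86  0.86  1.6  -0.62  1.18  2.18]
0.01 0.05
[-0.23  0.51 -0.03  2.11 -0.23  0.03  1.85] [-0.31  0.52  0.08  2.08 -0.68  0.15  2.29]
[-1.2   0.86  0.99  2.12 -0.43  0.04  1.72] [-1.18  0.86  0.97  2.14 -0.92  0.02  2.21]
[-0.57  0.75  0.55  1.6  -0.39  1.08  1.97] [-0.72  0.86  0.86  1.6  -0.62  1.18  2.18]
0.05 0
[-0.26  0.5   0.01  2.1  -0.45  0.05  2.07] [-0.31  0.52  0.08  2.08 -0.68  0.15  2.29]
[-1.21  0.86  1.    2.12 -0.55  0.05  1.85] [-1.18  0.86  0.97  2.14 -0.92  0.02  2.21]
[-0.72  0.85  0.86  1.6  -0.62  1.18  2.18] [-0.72  0.86  0.86  1.6  -0.62  1.18  2.18]
0.05 0.05
[-0.23  0.5  -0.03  2.11 -0.17  0.04  1.79] [-0.31  0.52  0.08  2.08 -0.68  0.15  2.29]
[-1.2   0.85  0.97  2.12 -0.03  0.04  1.33] [-1.18  0.86  0.97  2.14 -0.92  0.02  2.21]
[-0.57  0.75  0.55  1.6  -0.39  1.08  1.97] [-0.72  0.86  0.86  1.6  -0.62  1.18  2.18]
0.1 0
[-0.26  0.51  0.    2.12 -0.43  0.02  2.04] [-0.31  0.52  0.08  2.08 -0.68  0.15  2.29]
[-1.19  0.85  0.97  2.14 -0.44  0.02  1.74] [-1.18  0.86  0.97  2.14 -0.92  0.02  2.21]
[-0.72  0.85  0.86  1.6  -0.62  1.18  2.18] [-0.72  0.86  0.86  1.6  -0.62  1.18  2.18]
0.1 0.05
[-0.24  0.5  -0.02  2.09 -0.16  0.06  1.77] [-0.31  0.52  0.08  2.08 -0.68  0.15  2.29]
[-1.2   0.84  0.97  2.11 -0.03  0.05  1.32] [-1.18  0.86  0.97  2.14 -0.92  0.02  2.21]
[-0.58  0.75  0.55  1.6  -0.39  1.08  1.97] [-0.72  0.86  0.86  1.6  -0.62  1.18  2.18]
```

```bash
cat >> fk.py <<'E'
def rots(q,s=S):
    out=[];M=np.eye(3)
    for i,a in enumerate(q):
        c,t=np.cos(s[i]*a),np.sin(s[i]*a)
        M=M@(np.array([[c,-t,0],[t,c,0],[0,0,1]]) if i%2==0 else np.array([[c,0,t],[0,1,0],[-t,0,c]]));out.append(M)
    return out
def jac(q):
    Ro=rots(q);E=[np.array([0,0,.255])];e=E[0]+.548*Ro[1][:,2]-.013*Ro[1][:,1];w=e+.373*Ro[3][:,2]-.01*Ro[3][:,1];p=w+.303*Ro[5][:,2]
    pts=[E[0],E[0],E[0],e,e,w,w];J=np.zeros((6,7));P=[np.eye(3)]+Ro
    for i in range(7):
        a=S[i]*P[i][:,2 if i%2==0 else 1];J[:,i]=np.r_[np.cross(a,p-pts[i]),a]
    return J
def Rw(az,out,right):
    a=np.radians(az);u=np.array([np.cos(a),np.sin(a),0]);rt=np.array([u[1],-u[0],0])
    B=np.c_[-u,np.array([-u[1],u[0],0]),[0,0,-1]]
    return R.from_rotvec(np.radians(np.cross([0,0,-1],out*u+right*rt))).as_matrix()@B
O=np.array([.0031,.0014,-.0084])
def G(c,az,out,right):
    M=Rw(az,out,right);return M,np.array(c)-M@O
E
cat > s.py <<'E'
from fk import *
from multiprocessing import Pool
np.set_printoptions(precision=2,suppress=True,linewidth=160)
q0=np.array([-0.72,.86,.86,1.6,-.62,1.18,2.18])
def ev(seed):
    g=np.random.default_rng(seed);w=[];goals=[]
    for k in range(g.integers(1,4)):
        a=(g.uniform(.45,.65),g.uniform(-.05,.25),g.uniform(.18,.35),g.uniform(-60,90),g.uniform(-35,55),g.uniform(-60,60));w.append(a);goals+=[G(a[:3],*a[3:])]*8
    q,tr=run(q0,goals,.01,n=2)
    f=G((.565,.1305,.15),17,-10,0);qa,t1=run(q,[f]*10,.01,n=2)
    f2=G((.565,.1305,.15),17,57.3,0);qb,t2=run(qa,[f2]*10,.01,n=2)
    f3=G((.565,.1305,.036),17,57.3,0);qc,t3=run(qb,[f3]*3,.01,n=2)
    e=np.linalg.norm(err(qc,*f3));zm=min((fk(x)[1][2]) for x in tr)
    return e+.003*len(goals)/8,seed,np.round(w,2).tolist(),qa,qb,qc,zm,e
if __name__=='__main__':
    with Pool() as P: L=P.map(ev,range(600),chunksize=10)
    for x in sorted(L,key=lambda t:t[0])[:4]:print(*x,sep='\n  ')
E
time python3 s.py
```

```text
0.025893908755216175
  166
  [[0.48, 0.16, 0.22, 81.35, 25.56, -7.8], [0.48, 0.05, 0.34, -9.4, 51.52, -3.51], [0.59, 0.23, 0.18, -58.84, 8.36, 27.15]]
  [ 0.31  0.97 -1.18  1.56  0.82  1.39  0.88]
  [ 0.5   1.04 -1.25  2.38  2.51  1.16 -0.46]
  [ 0.51  1.5  -1.28  2.42  2.74  1.48 -0.23]
  0.16920057114812448
  0.016893908755216173
0.028439205454012195
  347
  [[0.57, 0.17, 0.21, 75.96, 41.09, -17.53], [0.48, 0.04, 0.35, 75.18, 2.53, 57.13], [0.65, 0.23, 0.33, 55.17, 10.0, 55.82]]
  [ 0.23  0.86 -0.93  1.56  0.65  1.26  1.02]
  [ 0.49  1.01 -1.21  2.41  2.54  1.16 -0.52]
  [ 0.51  1.5  -1.3   2.41  2.74  1.48 -0.22]
  0.1824126586211896
  0.019439205454012193
0.032852996903967764
  129
  [[0.5, 0.22, 0.33, 56.43, 36.33, 49.18], [0.52, 0.23, 0.23, -30.89, 51.77, -54.43]]
  [-0.43  0.66  0.19  2.23  4.45  0.04 -2.78]
  [ 0.39  0.82 -0.98  2.4   2.63  1.   -0.75]
  [ 0.51  1.47 -1.3   2.4   2.71  1.45 -0.23]
  0.18111837068150227
  0.026852996903967762
0.042125224716316995
  171
  [[0.6, 0.11, 0.23, 63.21, 14.42, -12.85], [0.54, 0.22, 0.28, -25.67, 36.6, 5.25], [0.51, 0.01, 0.33, 44.84, 53.17, 55.7]]
  [-0.64  0.59  0.41  2.22  4.17  0.02 -2.71]
  [ 0.39  0.81 -0.98  2.39  2.61  0.99 -0.75]
  [ 0.52  1.45 -1.32  2.39  2.69  1.44 -0.22]
  0.18782617099655607
  0.033125224716316994
real	0m5.016s
user	0m18.955s
sys	0m0.083s
```

```bash
cat > s.py <<'E'
from fk import *
from multiprocessing import Pool
np.set_printoptions(precision=2,suppress=True,linewidth=160)
q0=np.array([-0.72,.86,.86,1.6,-.62,1.18,2.18])
def seg(q,c,az,o,rt,n,T):
    g=G(c,az,o,rt);q,t=run(q,[g]*n,.01,n=2);T+=t;return q,np.linalg.norm(err(q,*g))
def ev(seed):
    g=np.random.default_rng(seed);w=[];T=[];q=q0
    for k in range(g.integers(1,3)):
        a=(g.uniform(.45,.65),g.uniform(-.05,.25),g.uniform(.2,.35),g.uniform(-60,90),g.uniform(-35,55),g.uniform(-60,60));w.append(a);q,_=seg(q,a[:3],*a[3:],10,T)
    L=(g.uniform(.58,.65),g.uniform(.1,.17));az=g.uniform(5,25);az2=g.uniform(-35,0);to=g.uniform(50,57)
    q,e0=seg(q,(*L,.16),az,to,0,14,T);qa=q
    q,e1=seg(q,(*L,.036),az,to,0,4,T);qb=q
    q,_=seg(q,(*L,.17),az,to-15,0,4,T)
    q,_=seg(q,(*L,.17),az,to-90,0,12,T)
    q,e2=seg(q,(*L,.04),az,to-90,0,4,T);qc=q
    q,_=seg(q,(*L,.2),az,to-90,0,4,T)
    q,_=seg(q,(*L,.22),az,to,0,12,T)
    q,_=seg(q,(.6,-.05,.22),(az+az2)/2,to,0,6,T)
    q,_=seg(q,(.628,-.254,.18),az2,to,0,6,T)
    q,e3=seg(q,(.628,-.254,.12),az2,to,0,3,T);qd=q
    m=min(np.minimum(x-lo,hi-x).min() for x in(qa,qb,qc,qd))
    e=e0+e1+e2+e3
    return e-.2*min(m,.15)+.01*len(w),seed,np.round(w,2).tolist(),np.round([*L,az,az2,to],2),qa,qb,qc,qd,round(m,2),np.round([e0,e1,e2,e3],3)
if __name__=='__main__':
    with Pool() as P: Z=P.map(ev,range(4000),chunksize=10)
    for x in sorted(Z,key=lambda t:t[0])[:3]:print(*x,sep='\n  ')
E
time python3 s.py
```

```text
-0.009999999988875082
  779
  [[0.45, 0.11, 0.33, 74.99, 7.71, 55.84], [0.54, 0.03, 0.32, 39.12, 33.19, 51.63]]
  [  0.63   0.14   5.84 -15.52  51.1 ]
  [-0.3   0.61 -0.04  2.24  2.81  0.62 -1.42]
  [-0.26  0.9  -0.09  2.27  2.87  0.93 -1.49]
  [ 0.02  1.28 -0.73  0.89  0.46  1.8   1.13]
  [ 0.73  0.77 -0.51  2.16  2.88  0.64 -1.04]
  0.15
  [0. 0. 0. 0.]
-0.009999999959429247
  1825
  [[0.64, 0.21, 0.32, 67.23, 8.2, -57.21], [0.55, 0.04, 0.29, 51.97, -18.93, 21.88]]
  [ 0.63  0.15 21.83 -5.12 55.95]
  [ 0.48  0.92 -1.07  2.25  2.62  0.85 -0.52]
  [ 0.43  1.22 -0.98  2.26  2.84  1.07 -0.51]
  [-0.01  1.26 -0.8   0.96  0.65  1.77  1.27]
  [ 1.13  1.03 -1.04  2.16  2.77  0.7  -0.43]
  0.16
  [0. 0. 0. 0.]
-0.006428841788940539
  2703
  [[0.56, -0.05, 0.27, 81.37, 4.79, 6.73], [0.45, 0.03, 0.34, 31.33, -18.14, 47.61]]
  [ 0.63  0.14  5.81 -7.9  55.97]
  [ 0.04  0.71 -0.58  2.28  2.55  0.92 -1.04]
  [ 0.01  1.02 -0.54  2.29  2.71  1.21 -1.12]
  [ 0.04  1.23 -0.74  0.99  0.48  1.69  1.09]
  [ 0.88  0.84 -0.62  2.18  3.1   0.7  -1.01]
  0.13
  [0. 0. 0. 0.]
real	1m15.447s
user	4m57.462s
sys	0m0.207s
```

```bash
sed -i 's/to=g.uniform(50,57)$/to=g.uniform(50,57);to=57.3/' s.py; sed -i 's/range(4000)/[779,1825,2703]/' s.py; python3 s.py
cat >> fk.py <<'E'
def plan(*ways,o=O,rows=1):
    "rows from the present pose for ways (c,az,out,right); predicts joints"
    from h import tool,r
    M,p=tool();gs=[]
    for c,az,a,b in ways:
        Rg=Rw(az,a,b);pg=np.array(c)-Rg@np.array(o);gs+=[(Rg,pg)]*rows
        print('row',np.round(np.r_[M.T@(pg-p)/.2,R.from_matrix(M.T@Rg).as_rotvec()/np.pi],3).tolist(),'deg %.0f'%np.degrees(np.linalg.norm(R.from_matrix(M.T@Rg).as_rotvec())))
    q=np.array(r.state()['joint_positions']);q,_=run(q,gs,.01)
    print('now',np.round(r.state()['joint_positions'],2),'pred',q.round(2),'err',err(q,*gs[-1]).round(3))
E
python3 -c "
from fk import *
plan(([0.45, 0.11, 0.33], 74.99, 7.71, 55.84),rows=10)"
```

```text
0.37229636176364717
  1825
  [[0.64, 0.21, 0.32, 67.23, 8.2, -57.21], [0.55, 0.04, 0.29, 51.97, -18.93, 21.88]]
  [ 0.63  0.15 21.83 -5.12 57.3 ]
  [ 0.48  0.94 -1.08  2.26  2.65  0.88 -0.53]
  [ 0.43  1.23 -0.98  2.27  2.87  1.1  -0.52]
  [ 0.    1.24 -0.81  0.99  0.65  1.74  1.27]
  [-0.12  0.31  0.21  1.85 -1.26  0.03  2.77]
  0.02
  [0.   0.   0.   0.36]
0.4978396440273376
  779
  [[0.45, 0.11, 0.33, 74.99, 7.71, 55.84], [0.54, 0.03, 0.32, 39.12, 33.19, 51.63]]
  [  0.63   0.14   5.84 -15.52  57.3 ]
  [-0.33  0.66 -0.01  2.31  2.87  0.83 -1.51]
  [-0.31  0.96 -0.04  2.31  2.91  1.14 -1.57]
  [-0.21  1.16 -0.05  2.29  4.18  0.02 -2.73]
  [ 1.03  1.03 -1.02  2.21  2.69  0.96 -0.55]
  0.01
  [0.   0.   0.48 0.  ]
0.5432268116235945
  2703
  [[0.56, -0.05, 0.27, 81.37, 4.79, 6.73], [0.45, 0.03, 0.34, 31.33, -18.14, 47.61]]
  [ 0.63  0.14  5.81 -7.9  57.3 ]
  [ 0.03  0.72 -0.58  2.29  2.58  0.97 -1.06]
  [ 0.01  1.03 -0.54  2.3   2.73  1.25 -1.13]
  [-0.22  1.07 -0.04  2.23  4.26  0.02 -2.83]
  [ 1.05  0.97 -0.91  2.19  2.88  0.76 -0.64]
  0.01
  [0.   0.   0.53 0.  ]
row [0.723, 0.078, -0.867, 0.289, -0.242, -0.273] deg 84
now [-0.72  0.86  0.86  1.6  -0.62  1.18  2.18] pred [-1.83  0.14  1.32  2.4   1.59  0.42  0.79] err [ 0.001  0.     0.001 -0.05  -0.089  0.081]
```

```bash
python3 -c "
from fk import *
plan(([0.64, 0.21, 0.32], 67.2, 8.2, -57.2),rows=10)
plan(([0.64, 0.21, 0.32], 67.2, 8.2, -57.2),rows=8)"
```

```text
row [-0.276, 0.313, -0.978, -0.292, 0.049, -0.278] deg 73
now [-0.72  0.86  0.86  1.6  -0.62  1.18  2.18] pred [ 0.13  1.11 -0.98  0.75 -0.03  1.97  2.02] err [ 0.018 -0.002  0.009  0.059  0.046  0.064]
row [-0.276, 0.313, -0.978, -0.292, 0.049, -0.278] deg 73
now [-0.72  0.86  0.86  1.6  -0.62  1.18  2.18] pred [ 0.03  1.01 -0.6   0.71 -0.21  1.97  2.08] err [ 0.002 -0.    -0.001  0.18   0.098  0.14 ]
```

```bash
python3 -m inch '[[-0.28,0.31,-0.98,-0.29,0.05,-0.28],[-0.28,0.31,-0.98,-0.29,0.05,-0.28],[-0.28,0.31,-0.98,-0.29,0.05,-0.28],[-0.28,0.31,-0.98,-0.29,0.05,-0.28],[-0.28,0.31,-0.98,-0.29,0.05,-0.28],[-0.28,0.31,-0.98,-0.29,0.05,-0.28],[-0.28,0.31,-0.98,-0.29,0.05,-0.28],[-0.28,0.31,-0.98,-0.29,0.05,-0.28]]'
python3 -c "
from fk import *
plan(([0.64, 0.21, 0.32], 67.2, 8.2, -57.2),rows=2)
plan(([.55,.04,.29],52,-18.9,21.9),rows=8)
plan(([.55,.04,.29],52,-18.9,21.9),([.63,.15,.16],21.8,57.3,0),rows=14)
plan(([.60,.10,.25],20,0,10),([.63,.15,.16],20,57.3,0),([.63,.15,.036],20,57.3,0),rows=10)"
```

```text
clock: 8.55
tcp_pos: [0.6249, 0.2169, 0.3123]
ee_rot: [-0.187, -0.445, 0.783, 0.392]
wrist_force: [0.5, 2.0, -3.8]
finger_gap: 0.0616
finger_force: 46.4
row [-0.027, -0.022, -0.045, -0.036, 0.014, -0.035] deg 9
now [ 0.06  1.04 -0.66  0.73 -0.22  1.98  2.11] pred [ 0.14  1.12 -0.99  0.74 -0.04  1.98  2.02] err [ 0.019 -0.003  0.009  0.041  0.035  0.059]
row [0.955, -0.188, -0.079, 0.399, 0.11, 0.086] deg 76
now [ 0.06  1.04 -0.66  0.73 -0.22  1.98  2.11] pred [-0.15  0.47 -0.34  1.67  0.68  1.25  1.72] err [ 0.  0.  0. -0. -0.  0.]
row [0.955, -0.188, -0.079, 0.399, 0.11, 0.086] deg 76
row [0.281, -0.736, 0.291, 0.361, -0.359, 0.037] deg 92
now [ 0.06  1.04 -0.66  0.73 -0.22  1.98  2.11] pred [ 0.03  0.44 -0.31  1.87 -1.    0.02  2.8 ] err [-0.072 -0.004 -0.148  0.079 -0.13  -0.027]
row [0.576, -0.392, 0.022, 0.334, -0.061, 0.212] deg 72
row [0.282, -0.737, 0.29, 0.365, -0.362, 0.046] deg 93
row [0.316, -1.221, 0.676, 0.365, -0.362, 0.046] deg 93
now [ 0.06  1.04 -0.66  0.73 -0.22  1.98  2.11] pred [ 0.06  0.51 -0.32  1.66 -1.05  0.03  2.82] err [-0.167  0.006 -0.33   0.002 -0.008 -0.001]
```

Matches the prediction. Two more rows, then the second via point.

```bash
python3 -m inch '[[-0.03,-0.02,-0.05,-0.04,0.015,-0.04],[-0.03,-0.02,-0.05,-0.04,0.015,-0.04]]'
python3 -c "
from fk import *
plan(([.55,.04,.29],52,-18.9,21.9),rows=8)
plan(([.55,.04,.29],52,-18.9,21.9),([.63,.15,.16],21.8,57.3,0),rows=12)
plan(([.58,.08,.27],20,0,10),([.63,.15,.16],20,57.3,0),([.63,.15,.036],20,57.3,0),rows=10)
"
```

```text
clock: 8.8
tcp_pos: [0.6428, 0.1965, 0.3319]
ee_rot: [-0.134, -0.463, 0.756, 0.444]
wrist_force: [0.1, -0.3, -3.8]
finger_gap: 0.0614
finger_force: 46.4
row [0.941, -0.081, -0.021, 0.414, 0.161, 0.099] deg 82
now [ 0.13  1.06 -0.72  0.69 -0.27  1.98  2.19] pred [-0.14  0.47 -0.35  1.67  0.68  1.26  1.71] err [-0. -0. -0. -0.  0. -0.]
row [0.941, -0.081, -0.021, 0.414, 0.161, 0.099] deg 82
row [0.375, -0.718, 0.386, 0.392, -0.311, 0.037] deg 90
now [ 0.13  1.06 -0.72  0.69 -0.27  1.98  2.19] pred [-0.27  0.51  0.01  1.95 -0.99  0.03  2.83] err [-0.031 -0.007 -0.044  0.28  -0.26  -0.074]
row [0.714, -0.212, 0.057, 0.365, -0.018, 0.225] deg 77
row [0.376, -0.719, 0.385, 0.397, -0.315, 0.045] deg 92
row [0.505, -1.211, 0.739, 0.397, -0.315, 0.045] deg 92
now [ 0.13  1.06 -0.72  0.69 -0.27  1.98  2.19] pred [ 0.11  0.53 -0.38  1.66 -1.01  0.01  2.81] err [-0.169  0.014 -0.324  0.002 -0.008 -0.002]
```

```bash
cat > s2.py <<'E'
from fk import *
from h import r
from multiprocessing import Pool
import sys,json
np.set_printoptions(precision=2,suppress=True,linewidth=160)
q0=np.array(r.state()['joint_positions']);fin=json.loads(sys.argv[1]);N=int(sys.argv[2])
o=json.loads(sys.argv[3]) if len(sys.argv)>3 else O
def Gg(c,az,a,b):
    M=Rw(az,a,b);return M,np.array(c)-M@np.array(o)
def sim(w,n):
    q=q0;es=[];qs=[]
    for a in w:q,_=run(q,[Gg(a[:3],*a[3:6])]*10,.01,n=n)
    for f in fin:
        g=Gg(f[0],*f[1:4]);q,_=run(q,[g]*f[4],.01,n=n);es.append(np.linalg.norm(err(q,*g)));qs.append(q)
    return es,qs
def ev(seed):
    g=np.random.default_rng(seed);w=[]
    for k in range(seed%3):
        w.append((g.uniform(.45,.65),g.uniform(-.1,.25),g.uniform(.2,.36),g.uniform(-60,90),g.uniform(-35,55),g.uniform(-60,60)))
    es,qs=sim(w,2);es2,qs2=sim(w,4) if sum(es)<.05 else (es,qs)
    m=min(np.minimum(x-lo,hi-x).min() for x in qs+qs2)
    return sum(es)+sum(es2)-.3*min(m,.15)+.01*len(w),seed,np.round(w,2).tolist(),np.array(qs2),round(m,2),np.round(es2,3)
if __name__=='__main__':
    with Pool() as P: Z=P.map(ev,range(N),chunksize=10)
    for x in sorted(Z,key=lambda t:t[0])[:3]:print(*x,sep='\n  ')
E
time python3 s2.py '[[[0.62,0.14,0.16],15,57.3,0,14],[[0.62,0.14,0.036],15,57.3,0,4],[[0.62,0.14,0.17],15,40,0,4],[[0.62,0.14,0.17],15,-33,0,12],[[0.62,0.14,0.04],15,-33,0,4],[[0.62,0.14,0.2],15,-33,0,4],[[0.62,0.14,0.22],15,57,0,12]]' 4000
```

```text
0.0012505263273259511
  2386
  [[0.52, -0.09, 0.35, 89.7, -23.73, 33.51]]
  [[ 0.41  0.91 -1.06  2.32  2.57  1.04 -0.63]
 [ 0.35  1.22 -0.94  2.32  2.8   1.27 -0.64]
 [ 0.32  0.68 -0.87  2.11  2.01  0.54 -0.27]
 [ 0.06  1.11 -0.91  0.97  0.58  1.89  1.14]
 [ 0.06  1.25 -0.88  1.04  0.65  1.72  1.13]
 [ 0.05  1.08 -0.92  0.94  0.56  1.94  1.15]
 [ 0.43  0.73 -1.06  2.27  2.47  0.85 -0.63]]
  0.04
  [0. 0. 0. 0. 0. 0. 0.]
0.002423043605876452
  1249
  [[0.45, 0.01, 0.29, 87.31, -29.75, 45.62]]
  [[ 0.4   0.91 -1.05  2.32  2.58  1.04 -0.64]
 [ 0.34  1.21 -0.93  2.32  2.81  1.27 -0.66]
 [ 0.31  0.67 -0.85  2.12  2.02  0.52 -0.29]
 [ 0.05  1.11 -0.9   0.97  0.57  1.89  1.15]
 [ 0.06  1.24 -0.86  1.04  0.64  1.71  1.13]
 [ 0.05  1.08 -0.91  0.94  0.56  1.94  1.16]
 [ 0.43  0.73 -1.04  2.27  2.48  0.85 -0.64]]
  0.04
  [0. 0. 0. 0. 0. 0. 0.]
0.009662556325734392
  436
  [[0.5, 0.05, 0.22, 77.86, 50.39, 58.21]]
  [[ 0.51  1.1  -1.33  2.31  2.45  1.21 -0.35]
 [ 0.45  1.38 -1.17  2.32  2.74  1.36 -0.37]
 [ 0.51  0.92 -1.3   2.11  1.9   0.9  -0.03]
 [ 0.1   1.17 -1.11  0.97  0.71  1.96  1.05]
 [ 0.11  1.31 -1.07  1.04  0.79  1.8   1.04]
 [ 0.08  1.12 -1.04  0.94  0.64  1.98  1.1 ]
 [ 0.49  0.81 -1.18  2.27  2.4   0.93 -0.51]]
  0.0
  [0. 0. 0. 0. 0. 0. 0.]
real	0m48.973s
user	3m14.106s
sys	0m0.127s
```

```bash
python3 -c "
from fk import *
plan(([.52,-.09,.35],89.7,-23.7,33.5),rows=8)"
```

```text
row [1.474, 0.129, -0.459, 0.486, 0.232, -0.124] deg 99
now [ 0.13  1.06 -0.72  0.69 -0.27  1.98  2.19] pred [ 0.46  0.21 -0.62  1.9   0.65  0.83  2.56] err [ 0.    -0.     0.    -0.142 -0.19   0.06 ]
```

```bash
python3 -m inch '[[1,0.09,-0.31,0.486,0.232,-0.124],[1,0.09,-0.31,0.486,0.232,-0.124],[1,0.09,-0.31,0.486,0.232,-0.124],[1,0.09,-0.31,0.486,0.232,-0.124]]'
python3 -c "
from fk import *
plan(([.52,-.09,.35],89.7,-23.7,33.5),rows=6)"
```

```text
clock: 9.3
tcp_pos: [0.5614, 0.001, 0.3351]
ee_rot: [-0.059, -0.607, 0.785, 0.111]
wrist_force: [0.8, 1.2, -2.2]
finger_gap: 0.0616
finger_force: 46.3
row [0.484, 0.067, -0.046, 0.278, 0.131, -0.067] deg 57
now [ 0.38  0.59 -0.67  1.31  0.2   1.55  2.62] pred [ 0.34  0.15 -0.55  2.09  1.06  0.66  2.17] err [ 0.  0.  0. -0. -0. -0.]
```

```bash
python3 -m inch '[[0.48,0.07,-0.05,0.28,0.13,-0.067],[0.48,0.07,-0.05,0.28,0.13,-0.067],[0.48,0.07,-0.05,0.28,0.13,-0.067],[0.48,0.07,-0.05,0.28,0.13,-0.067],[0.48,0.07,-0.05,0.28,0.13,-0.067],[0.48,0.07,-0.05,0.28,0.13,-0.067]]'
python3 -c "
from fk import *
plan(([.62,.14,.16],15,57.3,0),rows=14)
plan(([.62,.14,.16],15,57.3,0),rows=8)"
```

```text
clock: 10.05
tcp_pos: [0.5227, -0.0831, 0.342]
ee_rot: [-0.062, 0.664, -0.662, 0.342]
wrist_force: [-0.8, -0.4, -2.2]
finger_gap: 0.0618
finger_force: 46.4
row [-1.433, -0.081, 0.567, -0.022, -0.246, 0.481] deg 97
now [ 0.35  0.15 -0.56  2.1   1.06  0.66  2.17] pred [ 0.41  0.92 -1.07  2.32  2.57  1.05 -0.62] err [ 0.  0.  0. -0.  0.  0.]
row [-1.433, -0.081, 0.567, -0.022, -0.246, 0.481] deg 97
now [ 0.35  0.15 -0.56  2.1   1.06  0.66  2.17] pred [ 0.21  0.67 -0.77  2.17  2.19  0.64 -0.03] err [ 0.001 -0.    -0.     0.473 -0.135 -0.255]
```

```bash
python3 -m inch '[[-1,-0.06,0.3,-0.022,-0.246,0.48],[-1,-0.06,0.3,-0.022,-0.246,0.48],[-1,-0.06,0.3,-0.022,-0.246,0.48],[-1,-0.06,0.3,-0.022,-0.246,0.48],[-1,-0.06,0.3,-0.022,-0.246,0.48]]'
python3 -c "
from fk import *
plan(([.62,.14,.16],15,57.3,0),rows=9)
plan(([.62,.14,.16],15,57.3,0),([.62,.14,.036],15,57.3,0),rows=8)"
```

```text
clock: 10.68
tcp_pos: [0.5907, 0.0788, 0.2315]
ee_rot: [0.279, -0.451, 0.829, -0.175]
wrist_force: [0.4, 0.3, -2.3]
finger_gap: 0.0617
finger_force: 46.4
row [-0.234, 0.24, 0.394, -0.014, -0.132, 0.263] deg 53
now [ 0.09  0.39 -0.48  2.15  1.61  0.4   0.79] pred [ 0.41  0.91 -1.06  2.32  2.57  1.04 -0.63] err [-0. -0. -0. -0. -0.  0.]
row [-0.234, 0.24, 0.394, -0.014, -0.132, 0.263] deg 53
row [-0.045, 0.576, 0.879, -0.014, -0.132, 0.263] deg 53
now [ 0.09  0.39 -0.48  2.15  1.61  0.4   0.79] pred [ 0.35  1.22 -0.94  2.32  2.8   1.27 -0.64] err [-0.  0. -0. -0.  0.  0.]
```

```bash
python3 -m inch '[[-0.23,0.24,0.39,-0.014,-0.132,0.263],[-0.23,0.24,0.39,-0.014,-0.132,0.263],[-0.23,0.24,0.39,-0.014,-0.132,0.263],[-0.23,0.24,0.39,-0.014,-0.132,0.263],[-0.23,0.24,0.39,-0.014,-0.132,0.263],[-0.23,0.24,0.39,-0.014,-0.132,0.263],[-0.23,0.24,0.39,-0.014,-0.132,0.263],[-0.23,0.24,0.39,-0.014,-0.132,0.263]]'
python3 - <<'E'
from fk import *
plan(([.62,.14,.060],15,57.3,0),rows=9)
plan(([.62,.14,.037],15,57.3,0),rows=9)
from h import save
save('scene','s1.png',crop=(140,60,400,255),s=2.4)
E
```

```text
clock: 11.68
tcp_pos: [0.6302, 0.137, 0.1597]
ee_rot: [0.476, -0.116, 0.87, 0.058]
wrist_force: [0.5, 0.1, -1.2]
finger_gap: 0.0613
finger_force: 46.4
row [0.429, 0.025, 0.273, -0.002, 0.0, 0.002] deg 1
now [ 0.38  0.87 -0.98  2.33  2.61  1.01 -0.7 ] pred [ 0.32  1.12 -0.9   2.33  2.78  1.22 -0.72] err [-0.  0. -0.  0. -0. -0.]
row [0.525, 0.026, 0.335, -0.002, 0.0, 0.002] deg 1
now [ 0.38  0.87 -0.98  2.33  2.61  1.01 -0.7 ] pred [ 0.32  1.18 -0.88  2.32  2.82  1.25 -0.71] err [-0.  0.  0.  0. -0.  0.]
```

View pics/s1.png

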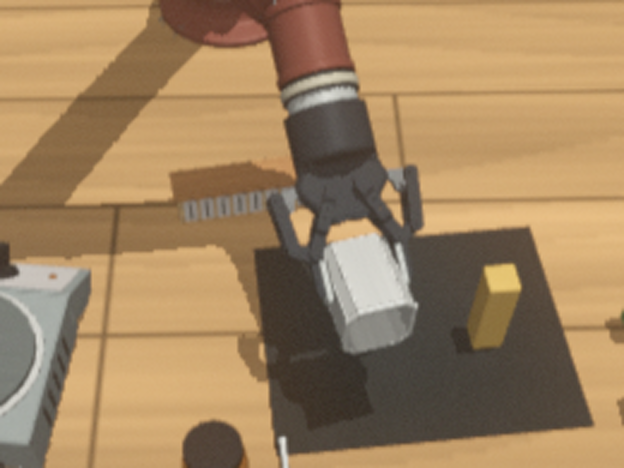

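The picture shows the pot held level at crop (370,295) with its mouth facing outward. The mat below is clear, so I'll lower it.

```bash
python3 -m inch '[[0.2,0.01,0.13,0,0,0],[0.43,0.025,0.27,0,0,0.002],[0.49,0.025,0.31,0,0,0.002],[0.52,0.026,0.33,0,0,0.002]]'
python3 -m inch '[[0,0,0,0,0,0],[0,0,0,0,0,0]]'
python3 - <<'E'
from fk import *
plan(([.62,.14,.035],15,57.3,0),rows=3)
E
```

```text
clock: 12.22
tcp_pos: [0.6307, 0.142, 0.0386]
ee_rot: [0.478, -0.112, 0.869, 0.06]
wrist_force: [-0.1, 0.2, -1.6]
finger_gap: 0.0615
finger_force: 46.4
clock: 12.48
tcp_pos: [0.6307, 0.1415, 0.04]
ee_rot: [0.479, -0.111, 0.869, 0.06]
wrist_force: [0.8, 0.4, -1.8]
finger_gap: 0.0616
finger_force: 46.4
row [0.035, -0.0, 0.01, -0.002, 0.002, -0.001] deg 1
now [ 0.31  1.17 -0.87  2.34  2.82  1.27 -0.73] pred [ 0.31  1.18 -0.87  2.32  2.83  1.25 -0.72] err [ 0. -0.  0. -0. -0. -0.]
```

```bash
for i in 1 2 3; do python3 -m inch '[[0.01,0,0.006,0,0,0],[0.0125,0,0.008,0,0,0],[0.0125,0,0.008,0,0,0]]' | egrep 'tcp_pos|wrist_f'; done
```

```text
tcp_pos: [0.6302, 0.1411, 0.0356]
wrist_force: [-1.8, -1.3, 3.1]
tcp_pos: [0.6303, 0.1413, 0.0355]
wrist_force: [-7.6, -5.9, 15.3]
tcp_pos: [0.6305, 0.1415, 0.0355]
wrist_force: [-14.1, -8.5, 23.5]
```

```bash
python3 -m inch '[[-0.02,0,-0.012,0,0,0],[-0.02,0,-0.012,0,0,0]]' | egrep 'tcp_pos|wrist_f'
python3 -m inch '[[0,0,0,0,0,0],[0,0,0,0,0,0],[0,0,0,0,0,0],[0,0,0,0,0,0]]' 1
python3 - <<'E'
from h import *
M,p=tool();print(p,(p+M@np.array([.0031,.0014,-.0084])).round(4))
E
```

```text
tcp_pos: [0.6305, 0.1415, 0.0355]
wrist_force: [-5.1, -3.2, 9.3]
clock: 14.35
tcp_pos: [0.63, 0.1414, 0.0329]
ee_rot: [0.477, -0.111, 0.87, 0.061]
wrist_force: [-0.1, 0.3, 0.3]
finger_gap: 0.0855
finger_force: 0.0
[0.62996872 0.14140355 0.03286607] [0.6211 0.1406 0.0348]
```

```bash
python3 - <<'E'
from fk import *
C=[.6215,.141,.037]
plan((C,15,57.3,0),rows=5,o=[0,0,.101])
plan(([.6215,.141,.19],15,40,0),rows=6,o=[0,0,-.019])
plan((C,15,57.3,0),([.6215,.141,.2],15,20,0),([.6215,.141,.14],15,-33,0),(C,15,-33,0),rows=8,o=[0,0,-.019])
E
```

```text
row [0.003, 0.005, -0.551, -0.002, 0.001, -0.001] deg 0
now [ 0.3   1.19 -0.87  2.33  2.83  1.28 -0.73] pred [ 0.5   1.29 -1.3   2.39  2.6   1.39 -0.34] err [-0.067 -0.013  0.     0.    -0.002 -0.   ]
row [-0.612, 0.009, -0.367, -0.002, 0.097, -0.001] deg 17
now [ 0.3   1.19 -0.87  2.33  2.83  1.28 -0.73] pred [ 0.23  0.61 -0.72  2.09  2.02  0.42 -0.32] err [-0.  0. -0. -0.  0.  0.]
row [0.005, 0.009, 0.049, -0.002, 0.001, -0.001] deg 0
row [-0.625, 0.008, -0.409, -0.002, 0.208, -0.002] deg 37
row [-0.334, 0.008, -0.324, -0.001, 0.503, -0.003] deg 90
row [0.1, 0.008, -0.047, -0.001, 0.503, -0.003] deg 90
now [ 0.3   1.19 -0.87  2.33  2.83  1.28 -0.73] pred [ 0.04  1.23 -0.79  1.08  0.59  1.66  1.15] err [-0.  0. -0. -0.  0.  0.]
```

```bash
python3 -m inch '[[-0.2,0.005,-0.13,0,0,0],[-0.4,0.008,-0.26,0,0,0],[-0.6,0.009,-0.37,0,0,0],[-0.62,0.009,-0.4,0,0.05,0],[-0.62,0.009,-0.4,0,0.1,0],[-0.625,0.008,-0.4,0,0.15,0],[-0.625,0.008,-0.4,0,0.208,0]]'
python3 - <<'E'
from fk import *
C=[.6215,.141,.037]
o=[0,0,-.019]
plan(([.6215,.141,.15],15,-33,0),rows=8,o=o)
plan(([.6215,.141,.15],15,-33,0),(C,15,-33,0),rows=8,o=o)
from h import *
a=r.camera('scene');
for c in('scene','top'):
    r.camera(c);print([(d['position'],d['conf']) for d in r.tip_of(c,'pot')[:2]])
# expected base origin, C - 40mm*outward
u=np.array([np.cos(np.radians(16)),np.sin(np.radians(16)),0]);b=np.array([.6215,.141,.035])-.04*u
print(proj('scene',b),proj('top',b))
E
```

```text
clock: 15.22
tcp_pos: [0.6263, 0.1217, 0.1677]
ee_rot: [0.275, -0.119, 0.954, -0.003]
wrist_force: [-0.5, 0.2, -0.7]
finger_gap: 0.0853
finger_force: 0.0
row [0.13, 0.109, 0.109, -0.024, 0.359, -0.012] deg 65
now [ 0.19  0.59 -0.68  2.03  1.5   0.45  0.17] pred [ 0.06  1.12 -0.87  1.03  0.56  1.83  1.14] err [ 0.  0. -0. -0.  0.  0.]
row [0.13, 0.109, 0.109, -0.024, 0.359, -0.012] deg 65
row [0.426, 0.149, 0.588, -0.024, 0.359, -0.012] deg 65
now [ 0.19  0.59 -0.68  2.03  1.5   0.45  0.17] pred [ 0.06  1.24 -0.84  1.08  0.62  1.68  1.13] err [ 0. -0. -0. -0. -0. -0.]
[([284.4, 196.9], 0.94)]
[]
[[285.00478639 198.32375896]] [[231.00314832 188.06934995]]
```

```bash
python3 -m inch '[[0.13,0.1,0.05,-0.024,0.06,-0.01],[0.13,0.1,0.05,-0.024,0.12,-0.012],[0.13,0.1,0.1,-0.024,0.18,-0.012],[0.13,0.1,0.1,-0.024,0.24,-0.012],[0.13,0.1,0.1,-0.024,0.3,-0.012],[0.13,0.1,0.1,-0.024,0.36,-0.012],[0.13,0.1,0.1,-0.024,0.36,-0.012]]'
python3 - <<'E'
from fk import *
from h import *
C=[.6215,.141,.037]
o=[0,0,-.019]
plan((C,15,-33,0),rows=4,o=o)
m=cam('wrist'); save('wrist','w2.png',s=1.2)
u=np.array([np.cos(np.radians(15)),np.sin(np.radians(15)),0]);v=np.array([-u[1],u[0],0]);c=np.array([.6215,.141,.066])
print((1.2*proj('wrist',[c+a*.04*u+b*.031*v for a in(-1,1) for b in(-1,1)],m)).round().tolist())
E
```

```text
clock: 16.35
tcp_pos: [0.6121, 0.1353, 0.1339]
ee_rot: [-0.285, -0.124, 0.95, -0.038]
wrist_force: [1.1, -0.0, 0.5]
finger_gap: 0.0856
finger_force: 0.0
row [-0.311, 0.016, 0.47, -0.0, -0.002, -0.001] deg 0
now [ 0.03  1.1  -0.78  1.02  0.5   1.81  1.19] pred [ 0.03  1.22 -0.75  1.08  0.56  1.65  1.17] err [ 0.  0. -0.  0.  0.  0.]
[[258.0, 259.0], [355.0, 259.0], [254.0, 395.0], [360.0, 394.0]]
```

View pics/w2.png

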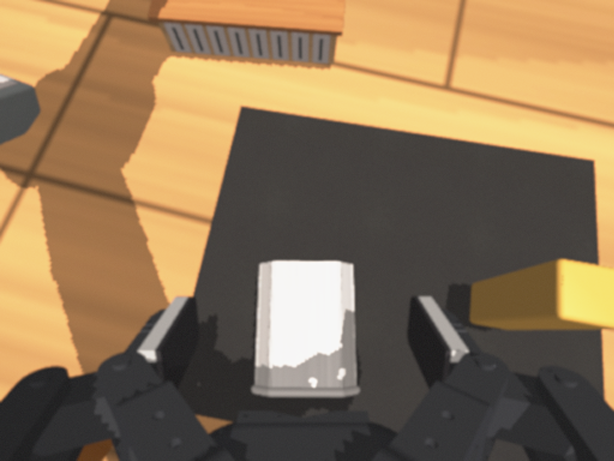

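The pot lies square between the open fingers, with its upper wall spanning (258–355, 260–395), exactly as predicted. Descend and grip.

```bash
python3 -m inch '[[-0.15,0.016,0.23,0,0,0],[-0.31,0.016,0.45,0,0,0],[-0.31,0.016,0.47,0,0,0],[-0.31,0.016,0.47,0,0,0],[-0.31,0.016,0.47,0,0,0]]' | egrep 'tcp|wrist_f'
python3 -m inch '[[0,0,0,0,0,0],[0,0,0,0,0,0],[0,0,0,0,0,0],[0,0,0,0,0,0],[0,0,0,0,0,0]]' -1 45
python3 - <<'E'
from fk import *
from h import tool
M,p=tool();o=M.T@(np.array([.6215,.141,.035])-p);print(o)
plan(([.62,.14,.2],15,-33,0),rows=4,o=o)
E
python3 s2.py '[[[0.62,0.14,0.2],15,-33,0,4],[[0.62,0.14,0.22],15,57,0,14],[[0.6,-0.05,0.23],0,57,0,6],[[0.626,-0.253,0.19],-15,57,0,8],[[0.626,-0.253,0.12],-15,57,0,4]]' 3 '[0,0,-0.015]'
```

```text
tcp_pos: [0.613, 0.1408, 0.0259]
wrist_force: [0.2, 0.0, 0.6]
clock: 17.65
tcp_pos: [0.6127, 0.1401, 0.0249]
ee_rot: [-0.281, -0.125, 0.951, -0.036]
wrist_force: [2.1, -0.6, 5.4]
finger_gap: 0.0615
finger_force: 48.8
[-0.00179951 -0.00137953 -0.01320614]
row [0.456, -0.001, -0.688, 0.001, 0.0, 0.0] deg 0
now [ 0.03  1.21 -0.75  1.07  0.55  1.65  1.18] pred [ 0.02  1.04 -0.79  0.98  0.48  1.89  1.2 ] err [ 0.  0.  0.  0.  0. -0.]
0.9285855338357449
  1
  [[0.55, 0.23, 0.22, 82.3, -6.94, -9.2]]
  [[ 0.07  1.   -0.92  1.11  0.62  1.77  1.55]
 [ 0.44  0.77 -1.08  2.27  2.46  0.89 -0.6 ]
 [ 0.78  0.7  -1.08  2.34  2.53  0.84 -0.67]
 [ 1.01  0.82 -0.96  2.18  2.63  0.77 -0.63]
 [ 0.98  0.99 -0.93  2.21  2.74  0.92 -0.64]]
  0.08
  [0.47 0.   0.   0.   0.  ]
2.023979408832913
  0
  []
  [[ 0.03  1.04 -0.79  0.98  0.48  1.89  1.2 ]
 [-0.13  0.4  -0.12  1.96 -0.38  0.02  2.  ]
 [-0.47  0.25  0.44  1.94 -1.34  0.02  2.8 ]
 [-0.08  0.33  0.32  1.84 -1.34  0.02  2.8 ]
 [-0.04  0.38  0.28  1.79 -1.34  0.02  2.8 ]]
  0.01
  [0.   0.24 0.22 0.25 0.31]
2.6423438195645277
  2
  [[0.5, 0.0, 0.33, -46.21, 19.01, 27.43], [0.49, -0.08, 0.24, 38.61, 15.6, -41.99]]
  [[ 0.15  0.94 -0.8   1.18  0.37  1.58  1.34]
 [-0.04  0.43 -0.23  1.99 -0.68  0.01  2.33]
 [-0.31  0.21  0.29  1.96 -1.23  0.01  2.73]
 [ 0.06  0.32  0.19  1.84 -1.23  0.01  2.73]
 [ 0.09  0.38  0.16  1.79 -1.23  0.01  2.73]]
  0.0
  [0.28 0.28 0.21 0.24 0.3 ]
```

```bash
python3 -m inch '[[0.1,0,-0.15,0,0,0],[0.25,0,-0.38,0,0,0],[0.4,0,-0.6,0,0,0],[0.456,0,-0.69,0,0,0],[0.456,0,-0.69,0,0,0]]'
python3 s2.py '[[[0.6,0.0,0.25],0,57,0,16],[[0.626,-0.253,0.19],-15,57,0,8],[[0.626,-0.253,0.12],-15,57,0,4]]' 1500 '[-0.0018,-0.0014,-0.0132]'
```

```text
clock: 18.27
tcp_pos: [0.6111, 0.1399, 0.1885]
ee_rot: [-0.281, -0.125, 0.951, -0.036]
wrist_force: [-0.1, -0.5, -2.4]
finger_gap: 0.0615
finger_force: 49.7
-0.014773430831811008
  127
  [[0.46, -0.03, 0.25, 76.51, -6.51, 10.26]]
  [[ 0.72  0.72 -1.23  2.34  2.33  0.96 -0.57]
 [ 1.07  0.89 -1.08  2.19  2.55  0.83 -0.5 ]
 [ 1.03  1.05 -1.04  2.21  2.68  0.97 -0.51]]
  0.08
  [0. 0. 0.]
-0.014740601024735957
  1132
  [[0.47, -0.07, 0.26, 89.86, -30.75, -18.93]]
  [[ 0.72  0.71 -1.22  2.34  2.33  0.95 -0.58]
 [ 1.06  0.88 -1.07  2.19  2.56  0.82 -0.51]
 [ 1.03  1.05 -1.03  2.21  2.69  0.96 -0.53]]
  0.08
  [0. 0. 0.]
-0.014734454974098062
  1210
  [[0.51, 0.02, 0.29, 77.97, -22.99, 4.1]]
  [[ 0.72  0.72 -1.22  2.34  2.33  0.96 -0.57]
 [ 1.06  0.89 -1.08  2.19  2.55  0.83 -0.5 ]
 [ 1.03  1.05 -1.03  2.21  2.68  0.97 -0.52]]
  0.08
  [0. 0. 0.]
```

```bash
python3 - <<'E'
from fk import *
from h import tool
M,p=tool();print('tilt',np.degrees(np.arcsin(np.hypot(*M[:2,2]))), 'y level',M[2,1])
plan(([.51,.02,.29],78,-23,4),rows=8,o=[-.0018,-.0014,-.0132])
E
```

```text
tilt 32.9092535580297 y level 0.002619338738711341
row [0.8, -0.477, -0.02, 0.184, -0.061, -0.304] deg 65
now [ 0.02  1.04 -0.79  0.98  0.47  1.88  1.2 ] pred [ 0.39  0.63 -1.14  1.72  0.85  1.54  1.97] err [ 0. -0.  0. -0. -0.  0.]
```

```bash
python3 -m inch '[[0.8,-0.48,-0.02,0.184,-0.061,-0.304],[0.8,-0.48,-0.02,0.184,-0.061,-0.304],[0.8,-0.48,-0.02,0.184,-0.061,-0.304],[0.8,-0.48,-0.02,0.184,-0.061,-0.304],[0.8,-0.48,-0.02,0.184,-0.061,-0.304],[0.8,-0.48,-0.02,0.184,-0.061,-0.304],[0.8,-0.48,-0.02,0.184,-0.061,-0.304],[0.8,-0.48,-0.02,0.184,-0.061,-0.304]]'
python3 - <<'E'
from fk import *
o=[-.0018,-.0014,-.0132]
plan(([.6,0,.25],0,57.1,0),rows=8,o=o)
plan(([.6,0,.25],0,57.1,0),rows=16,o=o)
E
```

```text
clock: 19.27
tcp_pos: [0.5081, 0.0116, 0.2771]
ee_rot: [-0.135, -0.615, 0.762, -0.15]
wrist_force: [-0.9, 0.4, -2.5]
finger_gap: 0.0614
finger_force: 50.1
row [-0.13, -0.498, 0.174, 0.119, -0.356, 0.451] deg 106
now [ 0.39  0.64 -1.14  1.72  0.85  1.54  1.97] pred [ 0.6   0.47 -0.87  2.09  1.53  0.35  0.51] err [ 0.001 -0.     0.001  0.263 -0.316 -0.312]
row [-0.13, -0.498, 0.174, 0.119, -0.356, 0.451] deg 106
now [ 0.39  0.64 -1.14  1.72  0.85  1.54  1.97] pred [ 0.72  0.72 -1.23  2.34  2.33  0.96 -0.57] err [ 0. -0.  0.  0. -0.  0.]
```

```bash
python3 -m inch '[[-0.13,-0.5,0.174,0.119,-0.356,0.451],[-0.13,-0.5,0.174,0.119,-0.356,0.451],[-0.13,-0.5,0.174,0.119,-0.356,0.451],[-0.13,-0.5,0.174,0.119,-0.356,0.451],[-0.13,-0.5,0.174,0.119,-0.356,0.451],[-0.13,-0.5,0.174,0.119,-0.356,0.451],[-0.13,-0.5,0.174,0.119,-0.356,0.451],[-0.13,-0.5,0.174,0.119,-0.356,0.451]]'
python3 - <<'E'
from fk import *
o=[-.0018,-.0014,-.0132]
plan(([.6,0,.25],0,57.1,0),rows=8,o=o)
plan(([.6,0,.25],0,57.1,0),([.6,-.12,.22],-8,57.1,0),rows=8,o=o)
E
```

```text
clock: 20.27
tcp_pos: [0.6158, -0.0049, 0.243]
ee_rot: [0.327, -0.196, 0.922, -0.064]
wrist_force: [0.7, -0.4, -2.0]
finger_gap: 0.0615
finger_force: 50.3
row [0.012, 0.04, -0.011, 0.024, -0.099, 0.13] deg 30
now [ 0.61  0.49 -0.91  2.1   1.59  0.43  0.46] pred [ 0.72  0.72 -1.23  2.34  2.33  0.96 -0.57] err [-0.  0.  0. -0. -0.  0.]
row [0.012, 0.04, -0.011, 0.024, -0.099, 0.13] deg 30
row [0.343, -0.479, 0.1, 0.057, -0.092, 0.16] deg 35
now [ 0.61  0.49 -0.91  2.1   1.59  0.43  0.46] pred [ 0.91  0.8  -1.18  2.34  2.45  0.95 -0.57] err [-0.  0. -0. -0.  0.  0.]
```

```bash
python3 -m inch '[[0.01,0.04,-0.01,0.024,-0.099,0.13],[0.01,0.04,-0.01,0.024,-0.099,0.13],[0.01,0.04,-0.01,0.024,-0.099,0.13],[0.01,0.04,-0.01,0.024,-0.099,0.13],[0.34,-0.48,0.1,0.057,-0.092,0.16],[0.34,-0.48,0.1,0.057,-0.092,0.16],[0.34,-0.48,0.1,0.057,-0.092,0.16],[0.34,-0.48,0.1,0.057,-0.092,0.16]]'
python3 - <<'E'
from fk import *
o=[-.0018,-.0014,-.0132]
plan(([.626,-.253,.19],-15,57.1,0),rows=8,o=o)
from h import *
r.camera('top');print(r.tip_of('top','plate_top')[:1]);
print([ray('top',r.tip_of('top','plate_top')[0]['position'],.078)])
E
```

```text
clock: 21.28
tcp_pos: [0.6116, -0.1194, 0.2116]
ee_rot: [0.476, 0.06, 0.877, -0.033]
wrist_force: [0.2, 0.9, -2.2]
finger_gap: 0.0616
finger_force: 50.7
row [0.011, -0.651, 0.261, 0.033, -0.001, 0.022] deg 7
now [ 0.88  0.76 -1.1   2.34  2.5   0.92 -0.64] pred [ 1.04  0.85 -1.02  2.19  2.59  0.8  -0.57] err [ 0. -0.  0. -0. -0. -0.]
[{'position': [373.5, 167.3], 'conf': 0.77}]
[array([ 0.62873138, -0.25077907,  0.078     ])]
```

```bash
python3 -m inch '[[0.01,-0.3,0.12,0.015,0,0.01],[0.01,-0.6,0.24,0.03,0,0.02],[0.01,-0.65,0.26,0.033,0,0.022],[0.01,-0.65,0.26,0.033,0,0.022],[0.01,-0.65,0.26,0.033,0,0.022]]'
python3 - <<'E'
from fk import *
o=[-.0018,-.0014,-.0132]
plan(([.626,-.252,.135],-15,57.1,0),rows=4,o=o)
plan(([.626,-.252,.119],-15,57.1,0),rows=4,o=o)
from h import *
save('scene','s2.png',crop=(40,60,300,255),s=2.4)
E
```

```text
clock: 22.05
tcp_pos: [0.6366, -0.2495, 0.1839]
ee_rot: [0.475, 0.111, 0.871, -0.06]
wrist_force: [-0.7, 0.3, -1.8]
finger_gap: 0.0614
finger_force: 50.7
row [0.24, -0.019, 0.158, 0.003, 0.0, 0.001] deg 1
now [ 1.04  0.85 -1.02  2.2   2.6   0.81 -0.57] pred [ 1.01  0.99 -0.99  2.21  2.69  0.92 -0.58] err [ 0. -0. -0. -0. -0.  0.]
row [0.308, -0.019, 0.202, 0.003, 0.0, 0.001] deg 1
now [ 1.04  0.85 -1.02  2.2   2.6   0.81 -0.57] pred [ 1.01  1.02 -0.98  2.21  2.72  0.95 -0.58] err [-0.  0. -0.  0.  0. -0.]
```

View pics/s2.png

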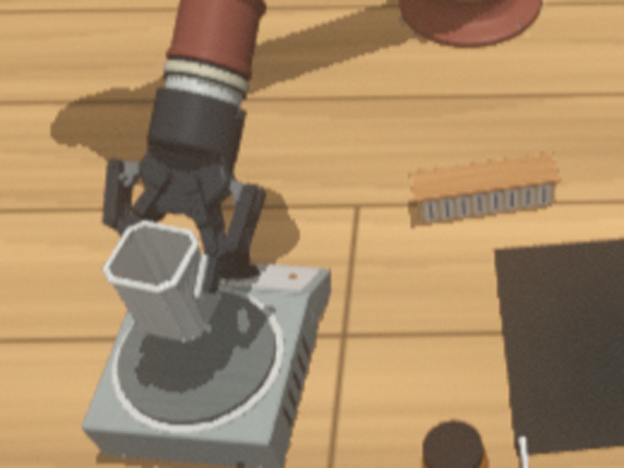

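The pot is mouth-up at crop (155,280), above the round plate at (197,355), and the bystanders haven't moved. Lower it.

```bash
python3 -m inch '[[0.12,-0.019,0.08,0.003,0,0.001],[0.24,-0.019,0.158,0.003,0,0.001],[0.29,-0.019,0.19,0.003,0,0.001],[0.3,-0.019,0.197,0.003,0,0.001],[0.3,-0.019,0.197,0.003,0,0.001]]'| egrep 'tcp_pos|wrist_f'; for i in 1 2 ; do python3 -m inch '[[0.0085,0,0.0055,0,0,0],[0.0085,0,0.0055,0,0,0]]' | egrep 'tcp_pos|wrist_f'; done
```

```text
tcp_pos: [0.6364, -0.2561, 0.1127]
wrist_force: [-0.6, 0.9, -2.2]
tcp_pos: [0.6365, -0.2565, 0.111]
wrist_force: [-0.4, -0.1, 1.6]
tcp_pos: [0.637, -0.2565, 0.1111]
wrist_force: [-5.3, 0.1, 9.9]
```

```bash
python3 -m inch '[[-0.006,0,-0.004,0,0,0],[-0.006,0,-0.004,0,0,0]]'| egrep 'wrist_f'; python3 -m inch '[[0,0,0,0,0,0],[0,0,0,0,0,0],[0,0,0,0,0,0],[0,0,0,0,0,0]]' 1
python3 - <<'E'
from fk import *
from h import tool,r
M,p=tool();o=np.array([-.0018,-.0014,-.0132]);print('pot c',(p+M@o).round(3))
c=p+M@o
plan((c+[0,0,.1],-15,57.1,0),rows=5,o=o)
plan((c,-15,57.1,0),rows=5,o=o+[0,0,.12])
E
```

```text
wrist_force: [-2.4, -0.3, 6.4]
clock: 23.98
tcp_pos: [0.6356, -0.2565, 0.1085]
ee_rot: [0.473, 0.117, 0.871, -0.065]
wrist_force: [0.3, -1.4, 0.4]
finger_gap: 0.0852
finger_force: 0.0
pot c [ 0.626 -0.255  0.117]
row [-0.42, -0.001, -0.272, -0.002, -0.0, -0.0] deg 0
now [ 1.01  1.03 -0.98  2.23  2.72  0.97 -0.59] pred [ 1.05  0.79 -1.02  2.17  2.55  0.73 -0.56] err [-0.  0.  0.  0.  0. -0.]
row [0.0, -0.003, -0.6, -0.002, -0.0, -0.0] deg 0
now [ 1.01  1.03 -0.98  2.23  2.72  0.97 -0.59] pred [ 1.22  0.99 -1.32  2.4   2.49  1.06 -0.39] err [-0.015  0.008 -0.004 -0.001 -0.003 -0.001]
```

```bash
python3 -m inch '[[-0.2,0,-0.13,0,0,0],[-0.4,0,-0.26,0,0,0],[-0.6,0,-0.39,0,0,0],[-0.65,0,-0.42,0,0,0]]'
python3 - <<'E'
from fk import *
from h import *
o=[0,0,0]
plan(([.6,-.1,.27],-5,15,0),([.575,.12,.25],0,0,0),([.569,.276,.2],2,0,0),([.569,.276,.083],2,0,0),([.569,.276,.25],2,0,0),([.6,0,.28],-5,0,0),([.626,-.255,.28],-15,0,0),([.626,-.255,.16],-15,0,0),rows=8,o=o)
plan(([.6,-.1,.27],-5,15,0),rows=8,o=o)
for c in('top','scene'):
    r.camera(c);print(c,[(np.round(d['position']),d['conf']) for d in r.tip_of(c,'pot')[:2]])
print(proj('top',[.626,-.255,.078]),proj('scene',[.626,-.255,.078]))
E
```

```text
clock: 24.48
tcp_pos: [0.637, -0.2555, 0.268]
ee_rot: [0.476, 0.115, 0.869, -0.066]
wrist_force: [-0.0, -1.0, 0.1]
finger_gap: 0.0855
finger_force: 0.0
row [0.195, 0.701, -0.33, -0.036, 0.235, -0.046] deg 44
row [0.496, 1.73, -0.625, -0.044, 0.317, -0.077] deg 59
row [0.83, 2.476, -0.69, -0.049, 0.317, -0.087] deg 60
row [1.323, 2.478, -0.376, -0.049, 0.317, -0.087] deg 60
row [0.619, 2.474, -0.825, -0.049, 0.317, -0.087] deg 60
row [0.222, 1.183, -0.469, -0.03, 0.318, -0.051] deg 58
row [-0.021, -0.012, -0.077, -0.002, 0.319, -0.001] deg 57
row [0.484, -0.009, 0.245, -0.002, 0.319, -0.001] deg 57
now [ 1.08  0.66 -1.04  2.13  2.44  0.6  -0.52] pred [ 0.8   0.88 -0.9   1.4   0.71  1.2   1.12] err [ 0. -0. -0.  0.  0. -0.]
row [0.195, 0.701, -0.33, -0.036, 0.235, -0.046] deg 44
now [ 1.08  0.66 -1.04  2.13  2.44  0.6  -0.52] pred [ 0.78  0.59 -1.05  1.71  0.7   0.95  0.99] err [-0.  0.  0. -0. -0. -0.]
top [(array([373., 170.]), 0.49)]
scene [(array([119., 207.]), 0.92), (array([344., 188.]), 0.18)]
[[375.15545286 168.2935441 ]] [[120.65703364 206.19861838]]
```

```bash
python3 -m inch '[[0.2,0.7,-0.33,-0.036,0.235,-0.046],[0.2,0.7,-0.33,-0.036,0.235,-0.046],[0.2,0.7,-0.33,-0.036,0.235,-0.046],[0.35,1,-0.47,-0.04,0.28,-0.06],[0.35,1,-0.47,-0.04,0.317,-0.077],[0.35,1,-0.47,-0.04,0.317,-0.077]]'
python3 - <<'E'
from fk import *
o=[0,0,0]
plan(([.569,.276,.2],2,0,0),([.569,.276,.083],2,0,0),rows=8,o=o)
E
```

```text
clock: 25.42
tcp_pos: [0.5851, -0.0891, 0.2493]
ee_rot: [0.166, 0.057, 0.983, -0.051]
wrist_force: [2.6, -0.2, -1.4]
finger_gap: 0.0854
finger_force: 0.0
row [0.333, 1.814, -0.012, -0.035, 0.106, -0.048] deg 22
row [0.527, 1.861, 0.538, -0.035, 0.106, -0.048] deg 22
now [ 0.67  0.5  -0.89  1.86  0.8   0.78  0.82] pred [-0.04  0.89 -0.82  1.61  0.75  0.98  0.49] err [ 0.  0.  0. -0.  0.  0.]
```

```bash
python3 -m inch '[[0.1,1,-0.1,-0.035,0.106,-0.048],[0.2,1,-0.1,-0.035,0.106,-0.048],[0.2,1,-0.1,-0.035,0.106,-0.048],[0.2,1,-0.1,-0.035,0.106,-0.048]]'
python3 - <<'E'
from fk import *
o=[0,0,0]
plan(([.569,.276,.18],2,0,0),rows=8,o=o)
E
```

```text
clock: 25.92
tcp_pos: [0.5675, 0.1211, 0.239]
ee_rot: [0.003, -0.023, 1.0, 0.002]
wrist_force: [-0.0, -0.5, -0.0]
finger_gap: 0.0854
finger_force: 0.0
row [-0.041, 0.772, 0.298, 0.001, 0.002, 0.003] deg 1
now [ 0.32  0.66 -0.98  1.61  0.58  1.18  0.83] pred [-0.01  0.79 -0.89  1.52  0.65  1.15  0.58] err [ 0.  0.  0.  0. -0. -0.]
```

```bash
python3 -m inch '[[-0.04,0.35,0,0,0.002,0.003],[-0.04,0.65,0.1,0,0.002,0.003],[-0.04,0.77,0.3,0,0.002,0.003],[-0.04,0.77,0.3,0,0.002,0.003]]'
python3 - <<'E'
from fk import *
from h import *
m=cam('wrist'); im=r.camera('wrist');p=[d for d in r.find_in('wrist','wax')];print([(np.round(d['rect']),d['conf']) for d in p[:3]])
hsv=cv2.cvtColor(im,cv2.COLOR_RGB2HSV)
yel=((hsv[:,:,0]>15)&(hsv[:,:,0]<35)&(hsv[:,:,1]>110)&(hsv[:,:,2]>190)).astype(np.uint8)
cs=[c for c in cv2.findContours(yel,0,1)[0] if cv2.contourArea(c)>300]
for c in cs:
    w=np.array([ray('wrist',q[0],.109,m)[:2] for q in c],np.float32);print(cv2.minAreaRect(w),cv2.boundingRect(c))
cv2.imwrite('pics/w3.png',im[:,:,::-1])
E
```

```text
clock: 26.42
tcp_pos: [0.5695, 0.2706, 0.1761]
ee_rot: [-0.002, -0.017, 1.0, -0.002]
wrist_force: [0.0, 0.3, -0.1]
finger_gap: 0.0853
finger_force: 0.0
[(array([457., 182., 108.,  65.]), 0.92), (array([423., 274.,  87.,  77.]), 0.85), (array([420., 375.,  25.,  18.]), 0.8)]
((0.6809114217758179, 0.2746084928512573), (0.17278937995433807, 0.021466458216309547), 89.25057983398438) (150, 316, 205, 25)
((0.6432034373283386, 0.1491994857788086), (0.019511789083480835, 0.030235718935728073), 4.321861267089844) (78, 274, 38, 22)
((0.5634207725524902, 0.27734965085983276), (0.0196890439838171, 0.02840011939406395), 4.661204814910889) (241, 183, 40, 27)
((0.5964308381080627, 0.34358352422714233), (0.11528133600950241, 0.28765177726745605), 0.18653129041194916) (162, 167, 350, 141)
((0.5966424345970154, 0.09834268689155579), (0.05332903191447258, 0.11526738107204437), 88.99549865722656) (0, 156, 70, 140)
((0.4890168607234955, 0.2797342538833618), (0.10264900326728821, 0.34356072545051575), 1.8269693851470947) (0, 0, 512, 167)
```

View pics/w3.png

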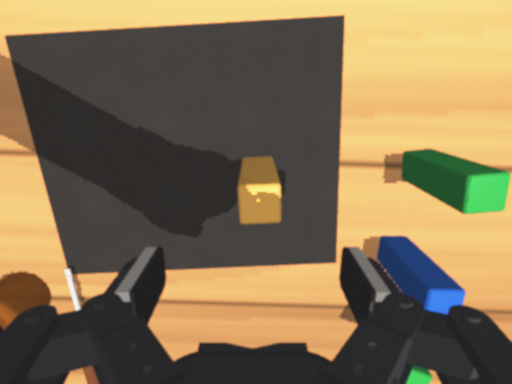

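The wax top is at (260,204), centred between the fingers, with the blue and green bars well to the right. Descend, grip, lift.

```bash
python3 - <<'E'
from fk import *
from h import ray,cam
print(ray('wrist',(260,205),.109))
plan(([.569,.277,.083],3.5,0,0),rows=8,o=[0,0,0])
E
```

```text
[0.57570325 0.27520831 0.109     ]
row [0.02, 0.044, 0.484, -0.001, 0.001, -0.011] deg 2
now [ 0.    0.78 -0.89  1.53  0.65  1.14  0.58] pred [-0.04  0.89 -0.82  1.61  0.76  0.98  0.52] err [-0.  0.  0.  0. -0. -0.]
```

```bash
python3 -m inch '[[0,0.035,0.2,0,0,-0.011],[0,0.035,0.42,0,0,-0.011],[0,0.035,0.48,0,0,-0.011],[0,0.035,0.48,0,0,-0.011],[0,0.035,0.48,0,0,-0.011]]' | egrep 'tcp_pos|wrist_f'
python3 -m inch '[[0,0,0,0,0,0],[0,0,0,0,0,0],[0,0,0,0,0,0],[0,0,0,0,0,0],[0,0,0,0,0,0],[0,0,0,0,0,0]]' -1 35
python3 -m inch '[[0,0,-0.1,0,0,0],[0,0,-0.4,0,0,0],[0,0,-0.7,0,0,0],[0,0,-0.95,0,0,0],[0,0,-0.95,0,0,0]]'
python3 - <<'E'
from fk import *
plan(([.6,0,.29],-5,0,0),([.626,-.255,.29],-15,0,0),([.626,-.255,.165],-15,0,0),rows=8,o=[0,0,0])
E
```

```text
tcp_pos: [0.5747, 0.2777, 0.088]
wrist_force: [-1.0, -0.3, 0.1]
clock: 27.9
tcp_pos: [0.5737, 0.2772, 0.0862]
ee_rot: [0.003, -0.031, 1.0, 0.0]
wrist_force: [0.3, -1.5, 5.1]
finger_gap: 0.031
finger_force: 35.6
clock: 28.52
tcp_pos: [0.5728, 0.2799, 0.2817]
ee_rot: [0.007, -0.032, 0.999, 0.004]
wrist_force: [0.1, 0.2, -0.9]
finger_gap: 0.0316
finger_force: 35.1
row [-0.048, -1.405, -0.051, 0.003, 0.004, 0.048] deg 9
row [-0.097, -2.686, -0.059, 0.003, 0.004, 0.103] deg 19
row [-0.088, -2.69, 0.566, 0.003, 0.004, 0.103] deg 19
now [ 0.    0.7  -0.95  1.38  0.57  1.33  0.67] pred [ 0.77  0.85 -0.84  1.4   0.65  1.18  1.16] err [-0.  0.  0. -0.  0.  0.]
```

```bash
python3 -m inch '[[-0.02,-0.4,-0.06,0,0,0.02],[-0.03,-0.8,-0.06,0,0,0.04],[-0.04,-1,-0.06,0,0.004,0.045],[-0.04,-1,-0.06,0,0.004,0.045],[-0.04,-1,-0.06,0,0.004,0.045]]' |grep tcp
python3 - <<'E'
from fk import *
plan(([.626,-.255,.29],-15,0,0),rows=8,o=[0,0,0])
E
```

```text
tcp_pos: [0.5921, 0.0768, 0.2867]
row [-0.303, -1.64, -0.02, -0.0, -0.003, 0.058] deg 10
now [ 0.37  0.64 -0.96  1.48  0.53  1.31  0.85] pred [ 0.77  0.75 -0.9   1.23  0.57  1.42  1.24] err [ 0.  0.  0. -0. -0.  0.]
```

```bash
python3 -m inch '[[-0.1,-0.4,-0.02,0,0,0.02],[-0.15,-0.8,-0.02,0,0,0.04],[-0.2,-1,-0.02,0,0,0.058],[-0.2,-1,-0.02,0,0,0.058],[-0.2,-1,-0.02,0,0,0.058]]' |grep tcp
python3 - <<'E'
from fk import *
plan(([.626,-.255,.29],-15,0,0),rows=8,o=[0,0,0])
E
```

```text
tcp_pos: [0.6167, -0.1231, 0.2908]
row [-0.214, -0.626, 0.002, 0.0, -0.003, 0.001] deg 0
now [ 0.64  0.68 -0.91  1.37  0.53  1.35  1.03] pred [ 0.77  0.75 -0.9   1.23  0.57  1.42  1.24] err [ 0.  0. -0.  0.  0.  0.]
```

```bash
python3 -m inch '[[-0.1,-0.3,0,0,0,0],[-0.21,-0.55,0,0,0,0],[-0.21,-0.625,0,0,0,0],[-0.21,-0.625,0,0,0,0],[-0.21,-0.625,0,0,0,0]]' |grep tcp
python3 - <<'E'
from fk import *
from h import *
plan(([.626,-.255,.165],-15,0,0),rows=8,o=[0,0,0])
m=cam('wrist');save('wrist','w4.png',crop=(120,60,420,384),s=1.8)
M,p=tool()
u=np.array([np.cos(np.radians(-15)),np.sin(np.radians(-15)),0]);v=np.array([-u[1],u[0],0]);c=np.array([.626,-.255,.158])
print('rim',((proj('wrist',[c+a*.031*u+b*.031*v for a,b in((-1,-1),(-1,1),(1,1),(1,-1))],m)-[120,60])*1.8).round().tolist())
c=p-[0,0,.082];print('wax foot',((proj('wrist',[c+a*.016*u+b*.016*v for a,b in((-1,-1),(-1,1),(1,1),(1,-1))],m)-[120,60])*1.8).round().tolist())
E
```

```text
tcp_pos: [0.6257, -0.2514, 0.2919]
row [-0.01, -0.018, 0.634, 0.001, -0.002, 0.002] deg 1
now [ 0.77  0.75 -0.9   1.22  0.56  1.43  1.25] pred [ 0.77  0.85 -0.84  1.4   0.65  1.18  1.16] err [ 0.  0.  0.  0. -0. -0.]
rim [[168.0, 160.0], [289.0, 161.0], [285.0, 274.0], [172.0, 273.0]]
wax foot [[196.0, 213.0], [271.0, 213.0], [269.0, 283.0], [197.0, 282.0]]
```

View pics/w4.png

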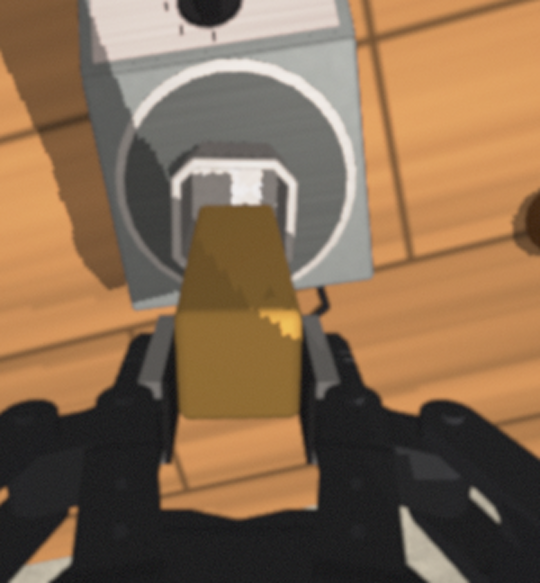

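The wax foot at crop (235,207) sits over the pot mouth, whose rim spans x 172–297 and starts at y 160. The pot is about 3 mm to +y of what I expected. Insert.

```bash
python3 -m inch '[[-0.012,-0.002,0.15,0,0,0],[-0.012,-0.002,0.3,0,0,0],[-0.012,-0.002,0.45,0,0,0],[-0.012,-0.002,0.58,0,0,0],[-0.012,-0.002,0.61,0,0,0],[-0.012,-0.002,0.61,0,0,0]]' |egrep 'tcp|wrist_f'
for i in 1 2; do python3 -m inch '[[0,0,0.015,0,0,0],[0,0,0.015,0,0,0]]' |egrep 'tcp|wrist_f'; done
```

```text
tcp_pos: [0.627, -0.2558, 0.1699]
wrist_force: [0.9, 0.4, -0.1]
tcp_pos: [0.6267, -0.257, 0.167]
wrist_force: [0.4, 0.2, -1.3]
tcp_pos: [0.6267, -0.2572, 0.1638]
wrist_force: [-0.1, 0.1, 0.5]
```

```bash
python3 -m inch '[[0,0,0.005,0,0,0],[0,0,0.005,0,0,0],[0,0,0.005,0,0,0],[0,0,0.005,0,0,0]]' 0.4 |egrep 'tcp|wrist_f|gap'
python3 -m inch '[[0,0,-0.15,0,0,0],[0,0,-0.45,0,0,0],[0,0,-0.6,0,0,0],[0,0,-0.6,0,0,0]]'|egrep 'tcp|wrist_f|clock'
python3 - <<'E'
from fk import *
from h import *
save('scene','s3.png',crop=(60,100,260,250),s=2)
save('top','t3.png',crop=(320,110,430,250),s=3)
import cv2
a=cv2.imread('pics/s3.png');b=cv2.imread('pics/t3.png');b=cv2.resize(b,(int(b.shape[1]*300/b.shape[0]),300));cv2.imwrite('pics/st.png',np.hstack([a,b]))
print([ (np.round(d['position']),d['conf']) for d in r.tip_of('top','knob_grip')[:1]])
E
```

```text
tcp_pos: [0.6263, -0.2571, 0.1621]
wrist_force: [-0.1, -0.1, 0.4]
finger_gap: 0.0597
clock: 32.7
tcp_pos: [0.6286, -0.2567, 0.2856]
wrist_force: [-1.0, -0.2, -0.7]
[(array([368., 216.]), 0.52)]
```

View pics/st.png

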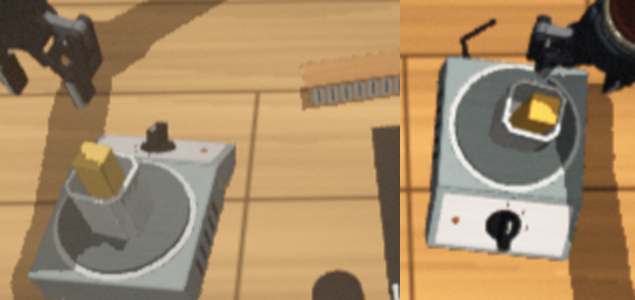

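The wax stands in the mouth-up pot, with the pot centred on the plate by its projected base; the small lean in the pictures is perspective. Now the knob, expected near (0.496, -0.239, 0.060).

```bash
cat >> fk.py <<'E'
K=np.array([.496,-.239,.060])
def Rk(deg,az=-5.8,tilt=35):
    return Rw(az,tilt,0)@R.from_euler('z',deg,degrees=True).as_matrix()
def kplan(steps,K=K):
    from h import tool,r
    M,p=tool();q=np.array(r.state()['joint_positions'])
    for back,deg,n in steps:
        Rg=Rk(deg);pg=K+Rg[:,2]*(.0115-back);q,_=run(q,[(Rg,pg)]*n,.01)
        w=R.from_matrix(M.T@Rg).as_rotvec()/np.pi
        print('row',np.round(np.r_[M.T@(pg-p)/.2,w],3).tolist(),'pred',q.round(2),'err',np.linalg.norm(err(q,Rg,pg)).round(3))
E
python3 -c "
from fk import *
kplan([(.16,0,12),(.08,0,4),(0,0,4),(0,45,6),(0,93,6),(.1,93,4)])
print(proj('top',[.496,-.239,.06])) if 0 else None"
```

```text
row [1.069, -0.146, 0.505, -0.016, -0.197, -0.049] pred [ 1.3   0.37 -0.83  2.33 -0.41  0.01  2.47] err 0.032
row [0.84, -0.109, 0.83, -0.016, -0.197, -0.049] pred [ 1.14  0.44 -0.67  2.24 -0.74  0.01  2.8 ] err 0.084
row [0.61, -0.072, 1.156, -0.016, -0.197, -0.049] pred [ 0.99  0.54 -0.54  2.11 -0.74  0.01  2.8 ] err 0.129
row [0.61, -0.072, 1.156, -0.091, -0.179, 0.193] pred [ 1.19  0.67 -0.61  2.08 -1.33  0.01  2.8 ] err 0.147
row [0.61, -0.072, 1.156, -0.168, -0.136, 0.45] pred [ 1.91  1.11 -0.72  2.1  -1.33  0.01  2.8 ] err 0.396
row [0.897, -0.119, 0.749, -0.168, -0.136, 0.45] pred [ 2.06  1.   -0.74  2.24 -1.33  0.01  2.8 ] err 0.389
```

```bash
cat > s3.py <<'E'
from fk import *
from h import r
from multiprocessing import Pool
np.set_printoptions(precision=2,suppress=True,linewidth=160)
q0=np.array(r.state()['joint_positions'])
def sim(w,tw,n):
    q=q0;es=[];qs=[]
    for a in w:
        q,_=run(q,[(Rw(*a[3:6]),np.array(a[:3]))]*10,.01,n=n)
    for back,deg,k in [(.14,0,18),(0,0,5),(0,48,6),(0,96,6),(.12,96,5)]:
        Rg=Rk(deg+tw);g=(Rg,K+Rg[:,2]*(.0115-back));q,_=run(q,[g]*k,.01,n=n);es.append(np.linalg.norm(err(q,*g)));qs.append(q)
    return es,qs
def ev(seed):
    g=np.random.default_rng(seed);tw=180*(seed%2);w=[]
    for k in range(seed//2%3):
        w.append((g.uniform(.45,.6),g.uniform(-.3,.1),g.uniform(.29,.4),g.uniform(-60,90),g.uniform(-35,55),g.uniform(-60,60)))
    es,qs=sim(w,tw,2);es2,qs2=sim(w,tw,4) if sum(es)<.05 else (es,qs)
    m=min(np.minimum(x-lo,hi-x).min() for x in qs+qs2)
    return sum(es)+sum(es2)-.3*min(m,.15)+.01*len(w),seed,tw,np.round(w,2).tolist(),np.array(qs2),round(m,2),np.round(es2,3)
if __name__=='__main__':
    with Pool() as P: Z=P.map(ev,range(3000),chunksize=10)
    for x in sorted(Z,key=lambda t:t[0])[:3]:print(*x,sep='\n  ')
E
python3 s3.py
```

```text
0.004305454809465209
  2439
  180
  [[0.54, -0.04, 0.33, 46.4, 17.5, 27.4]]
  [[ 1.24  0.49 -0.84  2.4   2.64  0.19  2.56]
 [ 1.01  0.83 -0.73  2.31  2.65  0.48  2.6 ]
 [ 1.14  0.93 -0.95  2.31  2.37  0.59  2.09]
 [ 1.24  1.07 -1.18  2.3   2.18  0.77  1.51]
 [ 1.43  0.76 -1.28  2.39  1.95  0.54  1.6 ]]
  0.02
  [0. 0. 0. 0. 0.]
0.004497134846134334
  1712
  0
  [[0.52, 0.04, 0.39, -57.86, 39.49, -33.87]]
  [[ 1.22  0.48 -0.8   2.4   2.75  0.18 -0.69]
 [ 0.98  0.81 -0.67  2.31  2.74  0.46 -0.64]
 [ 1.11  0.9  -0.89  2.31  2.44  0.56 -1.13]
 [ 1.22  1.03 -1.12  2.3   2.22  0.72 -1.69]
 [ 1.4   0.71 -1.19  2.39  2.02  0.46 -1.62]]
  0.02
  [0. 0. 0. 0. 0.]
0.004538105991214693
  255
  180
  [[0.57, -0.11, 0.38, 27.21, 18.75, 19.24]]
  [[ 1.24  0.49 -0.84  2.4   2.63  0.19  2.57]
 [ 1.02  0.83 -0.73  2.31  2.64  0.48  2.61]
 [ 1.14  0.93 -0.96  2.31  2.36  0.6   2.1 ]
 [ 1.24  1.07 -1.18  2.3   2.17  0.77  1.51]
 [ 1.43  0.77 -1.28  2.39  1.95  0.54  1.6 ]]
  0.02
  [0. 0. 0. 0. 0.]
```

```bash
python3 - <<'E'
from fk import *
plan(([.52,.04,.39],-57.9,39.5,-33.9),rows=10,o=[0,0,0])
E
```

```text
row [0.903, 1.299, -0.541, -0.099, -0.282, 0.222] deg 67
now [ 0.77  0.76 -0.89  1.23  0.57  1.41  1.25] pred [ 0.35  0.06 -0.82  2.18  1.35  0.63 -0.94] err [-0. -0. -0.  0.  0. -0.]
```

```bash
python3 -m inch '[[0.7,1,-0.54,-0.099,-0.282,0.222],[0.7,1,-0.54,-0.099,-0.282,0.222],[0.7,1,-0.54,-0.099,-0.282,0.222],[0.7,1,-0.54,-0.099,-0.282,0.222],[0.7,1,-0.54,-0.099,-0.282,0.222]]' 0.2 | egrep 'tcp|gap|wrist_f'
python3 - <<'E'
from fk import *
plan(([.52,.04,.39],-57.9,39.5,-33.9),rows=5,o=[0,0,0])
E
```

```text
tcp_pos: [0.545, -0.0306, 0.3889]
wrist_force: [1.3, -1.3, -0.2]
finger_gap: 0.0511
row [0.301, 0.182, -0.129, -0.026, -0.067, 0.057] deg 17
now [ 0.72  0.1  -0.88  2.01  0.65  0.49  0.14] pred [ 0.41  0.07 -0.88  2.18  1.36  0.64 -0.94] err [-0. -0. -0.  0.  0. -0.]
```

```bash
python3 -m inch '[[0.3,0.18,-0.13,-0.026,-0.067,0.057],[0.3,0.18,-0.13,-0.026,-0.067,0.057],[0.3,0.18,-0.13,-0.026,-0.067,0.057],[0.3,0.18,-0.13,-0.026,-0.067,0.057]]' | egrep 'tcp|gap|wrist_f'
python3 - <<'E'
from fk import *
kplan([(.12,0,16),(0,0,5),(0,48,6),(0,96,6),(.1,96,4)])
kplan([(.12,0,8)])
E
```

```text
tcp_pos: [0.5213, 0.0352, 0.3876]
wrist_force: [1.2, -0.7, -0.1]
finger_gap: 0.0512
row [-0.203, -1.685, 0.728, -0.01, 0.105, -0.271] pred [ 1.18  0.53 -0.78  2.4   2.7   0.24 -0.64] err 0.0
row [-0.024, -1.748, 1.297, -0.01, 0.105, -0.271] pred [ 0.99  0.82 -0.69  2.31  2.7   0.47 -0.6 ] err 0.0
row [-0.024, -1.748, 1.297, 0.033, 0.097, -0.007] pred [ 1.12  0.91 -0.91  2.31  2.41  0.57 -1.1 ] err 0.0
row [-0.024, -1.748, 1.297, 0.071, 0.077, 0.257] pred [ 1.23  1.04 -1.14  2.3   2.2   0.74 -1.67] err 0.0
row [-0.174, -1.695, 0.823, 0.071, 0.077, 0.257] pred [ 1.37  0.79 -1.22  2.38  2.04  0.55 -1.62] err 0.0
row [-0.203, -1.685, 0.728, -0.01, 0.105, -0.271] pred [ 1.18  0.53 -0.78  2.4   2.7   0.24 -0.64] err 0.0
```

```bash
python3 -m inch '[[-0.12,-1,0.4,-0.01,0.105,-0.271],[-0.12,-1,0.4,-0.01,0.105,-0.271],[-0.12,-1,0.4,-0.01,0.105,-0.271],[-0.12,-1,0.4,-0.01,0.105,-0.271],[-0.12,-1,0.4,-0.01,0.105,-0.271]]' | egrep 'tcp|gap|wrist_f'
python3 - <<'E'
from fk import *
kplan([(.12,0,8),(0,0,5),(0,96,12)])
E
```

```text
tcp_pos: [0.4628, -0.1238, 0.2482]
wrist_force: [0.3, 0.5, 0.2]
finger_gap: 0.0512
row [0.292, -0.601, 0.342, -0.002, 0.018, -0.046] pred [ 1.16  0.52 -0.76  2.4   2.75  0.24 -0.69] err 0.0
row [0.326, -0.6, 0.941, -0.002, 0.018, -0.046] pred [ 0.97  0.81 -0.66  2.31  2.75  0.46 -0.65] err 0.0
row [0.326, -0.6, 0.941, 0.013, 0.015, 0.487] pred [ 1.21  1.02 -1.11  2.3   2.22  0.71 -1.7 ] err 0.0
```

```bash
python3 -m inch '[[0.29,-0.3,0.17,-0.002,0.018,-0.046],[0.29,-0.6,0.34,-0.002,0.018,-0.046],[0.29,-0.6,0.34,-0.002,0.018,-0.046],[0.29,-0.6,0.34,-0.002,0.018,-0.046],[0.29,-0.6,0.34,-0.002,0.018,-0.046]]' | egrep 'tcp|gap|wrist_f'
python3 - <<'E'
from fk import *
from h import *
kplan([(.0,0,6)])
m=cam('wrist');save('wrist','w5.png');d=r.tip_of('wrist','knob_grip')[:1];print(d)
if d:print('meas at z=.06',ray('wrist',d[0]['position'],.06,m))
n=np.array([-.571,.058,.819]);u=np.array([.819*.995,-.819*.1,.574]);v=np.array([.1,.995,0])
print('grip',proj('wrist',K,m).round(),'bar top ends',proj('wrist',[K+.01*n+a*.021*u for a in(-1,1)],m).round().tolist())
E
```

```text
tcp_pos: [0.4372, -0.2298, 0.1524]
wrist_force: [0.9, 0.7, -0.0]
finger_gap: 0.0511
row [0.026, -0.017, 0.606, 0.0, 0.002, -0.001] pred [ 0.99  0.82 -0.69  2.31  2.7   0.47 -0.6 ] err 0.0
[{'position': [248.8, 182.9], 'conf': 0.69}]
meas at z=.06 [ 0.49804979 -0.23781041  0.06      ]
grip [[247. 182.]] bar top ends [[247.0, 160.0], [247.0, 208.0]]
```

View pics/w5.png

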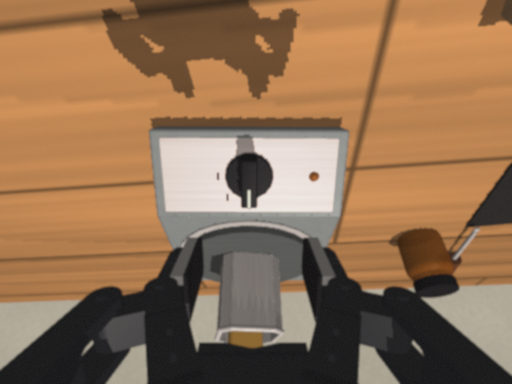

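The knob is at (249,178) and its bar lies straight up the slope, within 2 mm of my estimate. Approach and grip.

```bash
python3 -m inch '[[0.026,-0.01,0.15,0,0,0],[0.026,-0.01,0.35,0,0,0],[0.026,-0.01,0.5,0,0,0],[0.026,-0.01,0.58,0,0,0],[0.026,-0.01,0.6,0,0,0],[0.026,-0.01,0.6,0,0,0]]' | egrep 'tcp|gap|wrist_f'
python3 - <<'E'
from fk import *
kplan([(.0,0,6)],K=np.array([.497,-.238,.06]))
E
```

```text
tcp_pos: [0.5023, -0.2397, 0.0525]
wrist_force: [-0.1, 0.1, 0.6]
finger_gap: 0.0513
row [0.001, 0.006, 0.011, -0.001, 0.003, -0.001] pred [ 0.99  0.82 -0.69  2.31  2.7   0.47 -0.6 ] err 0.0
```

```bash
python3 -m inch '[[0,0.005,0,0,0,0],[0,0.005,0,0,0,0],[0,0.005,0,0,0,0],[0,0.005,0,0,0,0],[0,0.005,0,0,0,0],[0,0.005,0,0,0,0]]' -1 25
python3 -m inch '[[0,0,0,0,0,0.05],[0,0,0,0,0,0.1],[0,0,0,0,0,0.15],[0,0,0,0,0,0.2],[0,0,0,0,0,0.25],[0,0,0,0,0,0.3],[0,0,0,0,0,0.3]]'
python3 - <<'E'
from fk import *
kplan([(.0,96,9)],K=np.array([.497,-.238,.06]))
E
```

```text
clock: 36.83
tcp_pos: [0.5022, -0.2394, 0.0525]
ee_rot: [0.305, 0.051, 0.951, -0.016]
wrist_force: [-3.9, -0.5, 6.9]
finger_gap: 0.0131
finger_force: 28.5
clock: 37.7
tcp_pos: [0.5017, -0.2403, 0.0522]
ee_rot: [0.279, 0.478, 0.824, 0.123]
wrist_force: [-5.8, -1.6, 6.5]
finger_gap: 0.0136
finger_force: 28.9
row [0.006, 0.007, 0.011, 0.002, 0.002, 0.231] pred [ 1.22  1.04 -1.14  2.3   2.2   0.74 -1.67] err 0.0
```

```bash
python3 -m inch '[[0,0,0,0,0,0.05],[0,0,0,0,0,0.1],[0,0,0,0,0,0.15],[0,0,0,0,0,0.19],[0,0,0,0,0,0.22],[0,0,0,0,0,0.235],[0,0,0,0,0,0.235]]'
python3 - <<'E'
from fk import *
from h import r
print(r.state()['wrist_torque'])
kplan([(.0,90,9)],K=np.array([.497,-.238,.06]))
E
```

```text
clock: 38.58
tcp_pos: [0.5011, -0.2403, 0.0519]
ee_rot: [0.217, 0.741, 0.599, 0.214]
wrist_force: [-6.1, -2.9, 5.7]
finger_gap: 0.0136
finger_force: 55.6
[-1.31054052  1.1874233   0.66088118]
row [0.01, 0.005, 0.012, 0.003, 0.002, -0.034] pred [ 1.21  1.03 -1.12  2.3   2.22  0.72 -1.59] err 0.0
```

```bash
python3 -m inch '[[0,0,0,0,0,0],[0,0,0,0,0,0],[0,0,0,0,0,0]]' 0.1 | egrep 'gap|wrist_f'
python3 -m inch '[[0,0,-0.1,0,0,0],[0,0,-0.3,0,0,0],[0,0,-0.5,0,0,0],[0,0,-0.55,0,0,0],[0,0,-0.55,0,0,0]]' 
python3 - <<'E'
from h import *
a=r.camera('wrist');b=r.camera('top')[100:260,310:440];b=cv2.resize(b,(312,384),interpolation=cv2.INTER_CUBIC)
cv2.imwrite('pics/f.png',cv2.resize(np.hstack([a,b])[:,:,::-1],(800,373)))
E
```

```text
wrist_force: [0.1, -0.5, 0.7]
finger_gap: 0.0472
clock: 39.58
tcp_pos: [0.4392, -0.2331, 0.1416]
ee_rot: [0.215, 0.742, 0.597, 0.216]
wrist_force: [0.2, -1.0, 0.6]
finger_gap: 0.0465
finger_force: 0.0
```

View pics/f.png

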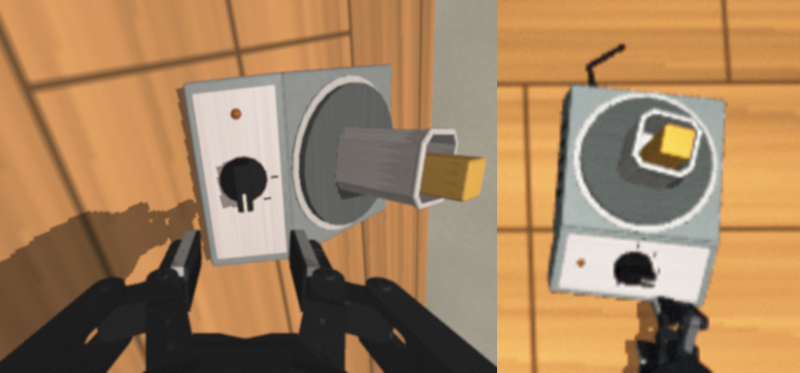

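The knob bar at (243,190) now lies level across the console. The wrist felt about 1.4 N m against the stop, well above the 0.04 N m friction. The pot stands mouth-up on the plate with the wax in it, and the gripper is clear of everything.

```bash
python3 -c "
from cell import r
print(r.close_job())"
```

```text
the job is handed in; nothing more can be done
None
```

The job is handed in: the pot stands mouth-up on the iron plate with the wax bar in it, and the knob is turned clockwise to its stop, all in about 40 s of the 72 s limit; the verdict was not reported back.

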